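Knock the jig's dowel home and offer up the cranked lever

ROBOT

A 6-joint arm with a two-finger parallel gripper is mounted at the origin on a cart in front of the work surface, level with it; the furniture and walls round the work are solid. World frame = base frame: x ahead of the robot, y to its left, z up, the work surface at z = 0. Lengths are in m, angles in rad, forces in N, time in s.
With the tool pointing down it reaches from about 0.325 to 1 m from the base axis. Payload 5.1 kg.
Tool frame: the origin (TCP) lies on the centre line of the jaws, within the pads' length; the fingertips stand 22 mm ahead of it and the grasp point (between the pads) lies 3 mm ahead of it; z points along the fingers, y is the direction in which the jaws open and shut (so a half turn about z gives the same grasp; the last joint's range is limited). The gripper opens to 85 mm and grips with 20 to 120 N. Pads are 22 mm wide; open, the fingers measure 114 mm over their backs; the gripper's body (76 mm by 85 mm) begins 54 mm behind the grasp point. The pads swing forward as they close: fully open they stand 13 mm farther back than shut.
Start: joints at [1.242, 0.124, 1.65, -0, 1.367, -0.083], TCP at [0.158, 0.63, 0.253] pointing down, gripper open.
Joint ranges: [-2.61, 2.61], [-1.02, 2.33], [0.03, 2.71], [-1.35, 4.49], [0.32, 2.68], [-2.91, 2.91]. Speed limits (rad/s): [2.57, 2.57, 3.14, 3.14, 3.14, 3.14].

INTERFACE

Orientations are given as a unit quaternion [x, y, z, w].
In Python, from rig import state, optics, robot gives the robot as it stands.
- The arm moves only by the tool arm_command, never from a script. Its argument "plan" is a list of rows, each an object of numbers: "dx", "dy", "dz": the shift along the world's x, y, z in m; "wx", "wy", "wz": the turn, a rotation vector about the world's x, y, z in rad. A call has 1 to 5 rows; each row is the pose to reach, as a shift and turn from the pose commanded when the call began; what a row does not reach only later rows make up. A row lasts 1/12 s, in which the tool goes at most 41.7 mm and 7.16 degrees, less where a joint would pass 70% of its speed; a pose out of reach is approached as far as the arm can. A call with a gripper value outside its range is refused whole. "fingers" is the opening, from 0 (shut) to 1 (fully open), set as the call begins (left out, the last holds). The fingers move at their own pace and stop on an object; "squeeze" is the grip in N (left out, the last holds). Time passes only in rows, so rows that repeat a pose let the fingers close. It gives the time, the measured TCP pose, the force and the opening at its end, in the units of the state.
- state(): the state, without advancing time (a new reading comes with each control period).
- optics.camera(name): name is "scene" or "top" or "wrist"; returns the picture (384x512x3 uint8, red, green, blue); there is no depth.
- optics.calibration(name): a dict with "camera_matrix" (3x3 intrinsics, pixels), "k1" (the pictures are not rectified: a ray, as slopes to the right and down, at radius r is drawn at 1 + k1 r^2 times it, then the intrinsics apply), "T" (4x4, takes a point from camera to world coordinates). Camera axes: x right, y down, z forward; pixel columns grow to the right and rows downward; lengths in m; the calibration is good to about 2 mm. A picture is of the moment at which its call begins: read the wrist's pose just before it. calibration takes no time and is no camera call; for the wrist camera it gives the pose at the moment of the call.
- robot.sign_off(): hands the job in, once; it reports no verdict.
The state is a dict: "t": time; "joints": joint angles; "joint_vel": joint speeds; "joint_torque": joint torques, N m; "eef_pos": TCP position; "orientation": TCP orientation; "wrist_force": force on the tool from outside, world axes, zero at the start; "wrist_torque": the same for the moment, N m; "gripper_width": finger opening in m.
Only numpy, scipy, OpenCV 4.12 (cv2) and the standard library are available. Lean on these libraries where they do the work, as an engineer would, in place of code of your own. Each camera call takes 0.05 s, during which the arm holds its last target.

TASK

Knock the jig's raised dowel fully home with sharp taps of the brass mallet, until its collar sits on the bush, and put the mallet back down on the bench clear of the jig. Then lift the cranked clamp lever by its balance point and finish holding it there, level and still, about 15 mm clear above the pins, with its big bore lined up over the stud and its small bore over the dowel, so that I can grease both pins before it goes on. Do not push the dowel with the gripper or the lever, do not knock the lever against the jig, and leave everything else on the bench where it lies.

Things in the scene. Friction and masses are not known exactly. Their poses are not given: they have to be found in the camera images.
- jig: Jig fixed to the bench: dark steel plate 220 x 92 x 16 mm, cap screws at its corners (tops 21 mm up), a bright stud at one end, a bush with a dowel at the other. Origin on the bench, z up, x from stud to dowel: stud axis at x -57.0, y 0 mm; dowel axis at x +115.0, y +20 mm; plate from x -83 to +137, y -38 to +54 mm. x points to the robot's left within 0.25 rad. A lever in place has the same origin and axes.
- stud_top (a point): Centre of the top of the fixed stud: 17 mm thick pin, top 56 mm above the bench, on a 30 mm wide shoulder that ends 40 mm above the bench. Axes as the jig's.
- dowel_top (a point): Centre of the top of the dowel: a 10 mm thick upright pin standing 16 mm above its collar (19 mm wide, 4 mm thick). Fully home, the collar sits on the 27 mm wide bush and the dowel's top is 56 mm above the bench, level with the stud; at the start it stands 9 to 12 mm higher and a gap shows under the collar.
- dowel (a joint): Depth in m to which the dowel is driven: 0 to 0.003 at the start, 0.012 fully home (a hard stop, collar on the bush). A stiff fit: it moves only while pushed with more than about 9 N and stays where it is left; a tap with the mallet moving at 0.1 m/s or more drives it down by millimetres at well over 0.02 m/s.
- mallet: Brass mallet, 0.36 to 0.5 kg, standing on one face: head a waisted cylinder 36 mm in diameter, 64 mm high, flat faces; wooden handle with flat sides, 16 mm wide, 22 mm high, level, out to 157 mm from the head's axis (last 34 mm a 20 x 26 mm knob). Origin at the centre of the lower face, z up, x along the handle. At the start the handle points to the robot within 0.3 rad; it stands left of the jig.
- mallet_grip (a point): Point in the middle of the mallet's handle 55 mm from the head's axis and 32 mm above the lower face, a good place to grip across the handle (16 mm wide; free of the head by 27 mm). Axes as the mallet's.
- lever: Cranked lever, grey casting, 0.44 to 0.72 kg, lying flat: hub 42 mm in diameter, 31 mm high, with clamp ears and bolt at one side; arm 12 mm wide, 4 to 24 mm above the underside, straight for 108 mm from the bore, then cranked 20 mm sideways; eye 28 mm in diameter, 27 mm high. Origin on the underside below the balance point, z up, x from hub to eye; at the start x points to the robot within 0.3 rad.
- balance (a point): The lever's balance point (centre of mass): on the straight arm, in the middle of its width, 14 mm above the underside, 57.0 mm from the axis of the big bore. The arm is free to be gripped across its 12 mm width from 36 mm hubwards to 50 mm eyewards of this point. Axes as the lever's. Lever and mallet lie side by side left of the jig, in either order.
- big_bore (a point): Centre of the 19 mm bore at the hub's underside, at x -57.0, y 0 in the lever's frame. It belongs over the stud. Axes as the lever's.
- small_bore (a point): Centre of the 12 mm bore at the eye's underside, at x +115.0, y +20 mm in the lever's frame. It belongs over the dowel. Axes as the lever's.
- small_hammer: Bystander: light steel cross-pein hammer with a long wooden handle, 73 x 209 x 24 mm, lying at the right; not the mallet. Origin at the centre of its underside.
- tape_roll: Bystander: small roll of tape lying flat, 57 mm in diameter, 19 mm high, right of the jig. Origin at the centre of its underside.
- wood_rib: Bystander: flat wooden rib, 89 x 38 x 8 mm, behind at the left. Origin at the centre of its underside.
- carved_disc: Bystander: carved disc, 40 mm in diameter and 11 mm high, in front of the jig. Origin at the centre of its underside.
- carved_knob: Bystander: tall carved disc, 28 mm in diameter and 18 mm high, behind at the left. Origin at the centre of its underside.
- egg_stone: Bystander: smooth egg-shaped stone, 44 x 34 x 26 mm, behind at the left. Origin at the centre of its underside.
- stay_pole: Fixed obstacle: upright pole 32 mm thick, taller than the robot, at the bench's front edge at the right, axis about x 0.34, y -0.30 m. Beside it a grey motor hangs round x 0.36, y -0.20 m, 0.60 m above the bench and up, and to its right stands a jointed lamp (x 0.33 to 0.56, y -0.32 to -0.75 m, up to 0.59 m): keep the arm clear of that corner.
- tub_stack: Fixed obstacle: stack of white tubs, 0.15 m high, on the left: it fills x 0.47 to 0.63, y 0.43 to 0.62 m.
- wood_step: Bystander: hardwood offcut, 28 x 60 x 22 mm, behind the jig. Origin at the centre of its underside.

How it is judged:
By the outcome, as a careful person would: the job done as asked, in the order asked, and still so for the second after the job is handed in, while the arm keeps its last pose, push and grip.
It also fails if it takes over 64 s, if anything falls off the work surface, if the arm or the gripper's body presses on something with over 40 N, if the wrist force passes 120 N, or if a joint passes its speed limit or range.

## Working session

There is one attempt and no reset: what is moved stays moved. The work goes in short steps, Python scripts to look and compute and a tool call to move; the robot and the scene stay as the last step left them, time stands still between calls to the robot, and variables do not carry over. Pictures are saved under pics/ and viewed, and the job is handed in when it is done.

Besides the shell and the picture viewer there is one more tool, called after "Emit:" as name(argument=value, ...) on one line, values as JSON. arm_command: Moves the arm, as the interface text tells. Its arguments: {"type":"object","properties":{"plan":{"type":"array"},"fingers":{"type":"number"},"squeeze":{"type":"number"}},"required":["plan"]}

```bash
mkdir -p pics; ls; python3 - <<'E'
from rig import state, optics, robot
import cv2,numpy as np
print(state())
for n in ["scene","top","wrist"]:
    im=optics.camera(n); cv2.imwrite(f"pics/{n}0.png",im[:,:,::-1])
    print(n,optics.calibration(n))
E
```

```text
pics
{'t': 0.0, 'joints': array([ 1.24237700e+00,  1.24487883e-01,  1.65168257e+00,  2.95298740e-05,
        1.36751394e+00, -8.26348817e-02]), 'joint_vel': array([ 7.27056280e-05,  1.27924941e-03, -1.20065465e-03,  2.15255068e-04,
        1.74826585e-04,  1.24885448e-03]), 'joint_torque': array([ 1.00010380e-03, -4.23611784e+01, -3.65457773e+01, -1.13714609e-04,
        7.14938229e-03, -2.88827543e-06]), 'eef_pos': array([0.15801408, 0.62991111, 0.25205906]), 'orientation': array([ 1.22586032e-01,  9.92457339e-01, -1.02090949e-03, -2.27598403e-04]), 'wrist_force': array([ 0.11298633, -0.84113379,  0.56202952]), 'wrist_torque': array([-0.01680309, -0.01681793, -0.01650035]), 'gripper_width': 0.08512269579549643}
scene {'camera_matrix': array([[413.48660905,   0.        , 257.29549717],
       [  0.        , 413.48660905, 196.58881789],
       [  0.        ,   0.        ,   1.        ]]), 'k1': -0.06187948610508655, 'T': array([[ 0.71385513, -0.34978696,  0.60667944, -0.58751069],
       [-0.70011218, -0.33676055,  0.62963106, -1.0494791 ],
       [-0.01593103, -0.87420902, -0.4852883
[... 293 characters left out ...]
ay([[ 0.0224767 , -0.99348481,  0.11172611,  0.35665495],
       [-0.99972686, -0.02305116, -0.00385243,  0.0882606 ],
       [ 0.00640274, -0.111609  , -0.99373157,  0.96928522],
       [ 0.        ,  0.        ,  0.        ,  1.        ]])}
wrist {'camera_matrix': array([[315.24884015,   0.        , 255.6524187 ],
       [  0.        , 315.24884015, 184.29633165],
       [  0.        ,   0.        ,   1.        ]]), 'k1': -0.08980017175190613, 'T': array([[ 0.24333471,  0.92781213,  0.28275939,  0.08526099],
       [ 0.96994158, -0.23239049, -0.07216645,  0.64804678],
       [-0.00124631,  0.29182069, -0.95647223,  0.37385307],
       [ 0.        ,  0.        ,  0.        ,  1.        ]])}
```

View pics/scene0.png

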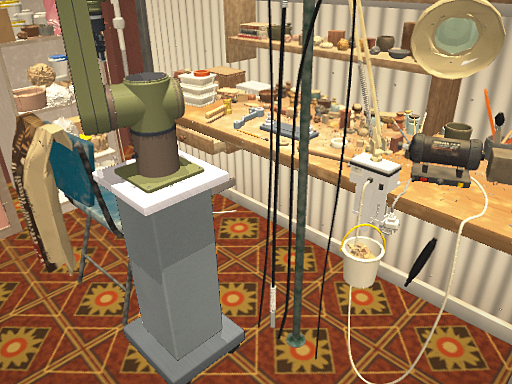

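View pics/top0.png

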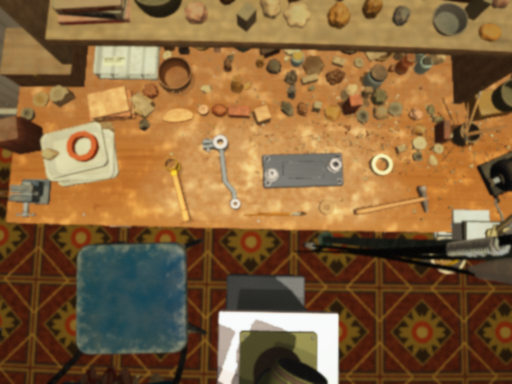

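View pics/wrist0.png

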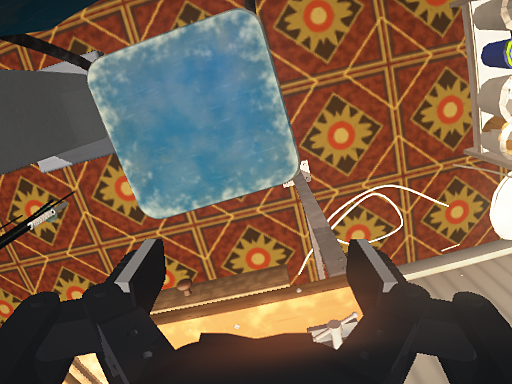

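```bash
cat > h.py <<'E'
from rig import state, optics, robot
import cv2,numpy as np
from scipy.spatial.transform import Rotation as R
def ray(c,px):
    p=np.array(px,float).reshape(-1,1,2)
    u=cv2.undistortPoints(p,c["camera_matrix"],np.array([c["k1"],0,0,0,0.])).reshape(-1,2)
    d=np.c_[u,np.ones(len(u))]@c["T"][:3,:3].T
    return c["T"][:3,3],d
def onz(c,px,z):
    o,d=ray(c,px); return o+d*((z-o[2])/d[:,2])[:,None]
def proj(c,P):
    P=np.atleast_2d(P).astype(float); T=np.linalg.inv(c["T"])
    q=P@T[:3,:3].T+T[:3,3]
    r=cv2.projectPoints(q.reshape(-1,1,3),np.zeros(3),np.zeros(3),c["camera_matrix"],np.array([c["k1"],0,0,0,0.]))[0]
    return r.reshape(-1,2)
def tri(cs,pxs):
    A=np.zeros((3,3));b=np.zeros(3)
    for c,p in zip(cs,pxs):
        o,d=ray(c,p);d=d[0]/np.linalg.norm(d[0]);M=np.eye(3)-np.outer(d,d);A+=M;b+=M@o
    return np.linalg.solve(A,b)
def shot(n,f):
    s=state(); c=optics.calibration(n); im=optics.camera(n)[:,:,::-1].copy()
    cv2.imwrite("pics/"+f+".png",im); np.save("pics/"+f+".npy",{"c":c,"s":s},allow_pickle=True); return im,c,s
def load(f):
    d=np.load("pics/"+f+".npy",allow_pickle=True).item(); return cv2.imread("pics/"+f+".png"),d["c"],d["s"]
def crop(im,x0,y0,x1,y1,k,f):
    cv2.imwrite("pics/"+f+".png",cv2.resize(im[y0:y1,x0:x1],None,fx=k,fy=k,interpolation=cv2.INTER_CUBIC))
E
python3 - <<'E'
from h import *
im=cv2.imread("pics/top0.png"); crop(im,150,120,350,230,4,"top0c")
c=optics.calibration("top")
for n,p,z in [("head",(173,165),.064),("hend",(186,218),.043),("hub",(220,143),.031),("eye",(236,203),.027),("dow",(272,176),.066),("stud",(335,165),.056)]: print(n,onz(c,p,z))
E
```

```text
head [[0.53027017 0.28412373 0.064     ]]
hend [[0.39453318 0.24808911 0.043     ]]
hub [[0.60007119 0.1666569  0.031     ]]
eye [[0.43827012 0.11905361 0.027     ]]
dow [[0.50698019 0.02671687 0.066     ]]
stud [[ 0.54194119 -0.13936587  0.056     ]]
```

View pics/top0c.png

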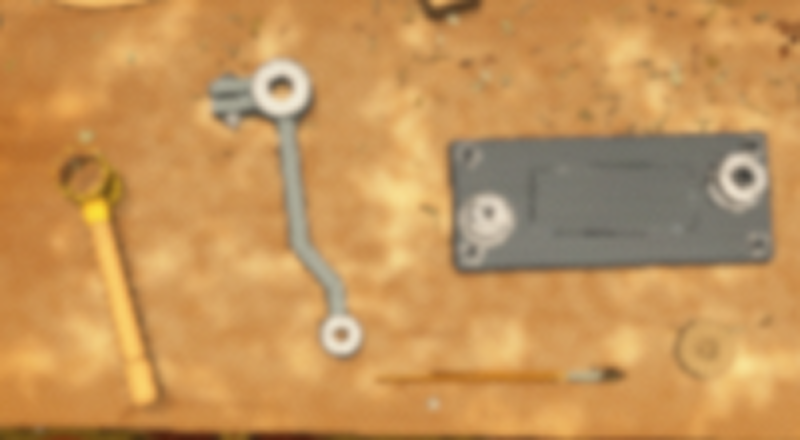

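Emit:
arm_command(plan=[{"dx":0.027,"dy":-0.03,"dz":0,"wz":0.042},{"dx":0.054,"dy":-0.06,"wz":0.084},{"dx":0.081,"dy":-0.09,"wz":0.126},{"dx":0.108,"dy":-0.12,"wz":0.168},{"dx":0.135,"dy":-0.15,"wz":0.21}], fingers=1)

```text
validation failed for argument at $.pl...
```

Emit:
arm_command(plan=[{"dx":0.027,"dy":-0.03,"dz":0,"wz":0.042},{"dx":0.054,"dy":-0.06,"wz":0.084},{"dx":0.081,"dy":-0.09,"dz":-0.01,"wz":0.126},{"dx":0.108,"dy":-0.12,"dz":-0.02,"wz":0.168},{"dx":0.135,"dy":-0.15,"dz":-0.03,"wz":0.21}])

```text
validation failed for argument at $.pl...
```

Emit:
arm_command(plan=[{"dx":0.025,"dy":-0.03,"dz":-0.01,"wz":0.042},{"dx":0.05,"dy":-0.06,"dz":-0.02,"wz":0.084},{"dx":0.05,"dy":-0.06,"dz":-0.02,"wz":0.084}])

```text
validation failed for argument at $.pl...
```

```bash
python3 - <<'E'
from h import *
im,c,s=shot("wrist","w1"); print(s["t"],s["eef_pos"],s["orientation"],s["wrist_force"],c["T"])
E
```

```text
0.15 [0.1580491  0.6300239  0.25229616] [ 1.22588777e-01  9.92457182e-01 -8.39081059e-04 -1.70016384e-04] [-0.32687467  0.50482974  0.13378846] [[ 0.24333471  0.92781213  0.28275939  0.08526099]
 [ 0.96994158 -0.23239049 -0.07216645  0.64804678]
 [-0.00124631  0.29182069 -0.95647223  0.37385307]
 [ 0.          0.          0.          1.        ]]
```

View pics/w1.png

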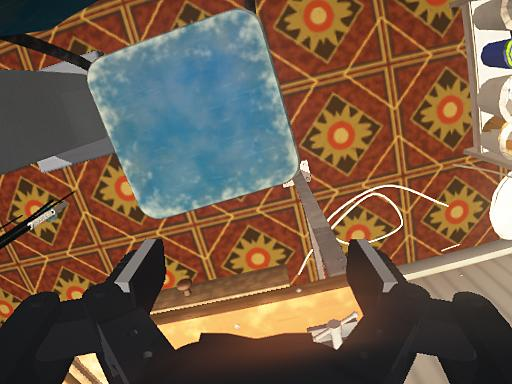

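Probably every row needs all six keys.

Emit:
arm_command(plan=[{"dx":0.027,"dy":-0.03,"dz":0,"wx":0,"wy":0,"wz":0.042},{"dx":0.054,"dy":-0.06,"dz":0,"wx":0,"wy":0,"wz":0.084},{"dx":0.081,"dy":-0.09,"dz":0,"wx":0,"wy":0,"wz":0.126},{"dx":0.108,"dy":-0.12,"dz":0,"wx":0,"wy":0,"wz":0.168},{"dx":0.135,"dy":-0.15,"dz":0,"wx":0,"wy":0,"wz":0.21}], fingers=1)

```text
t: 0.62
eef_pos: [0.2939, 0.4789, 0.2531]
orientation: [0.016, 1.0, -0.0, 0.0]
wrist_force: [0.4, -0.9, -0.0]
gripper_width: 0.0851
```

Emit:
arm_command(plan=[{"dx":0.027,"dy":-0.03,"dz":0,"wx":0,"wy":0,"wz":0.042},{"dx":0.054,"dy":-0.06,"dz":0,"wx":0,"wy":0,"wz":0.084},{"dx":0.081,"dy":-0.09,"dz":-0.01,"wx":0,"wy":0,"wz":0.126},{"dx":0.108,"dy":-0.12,"dz":-0.02,"wx":0,"wy":0,"wz":0.168},{"dx":0.135,"dy":-0.15,"dz":-0.03,"wx":0,"wy":0,"wz":0.21}])

```text
t: 1.03
eef_pos: [0.4292, 0.3288, 0.2233]
orientation: [-0.088, 0.996, 0.0, 0.0]
wrist_force: [0.2, 0.6, 0.2]
gripper_width: 0.0856
```

Emit:
arm_command(plan=[{"dx":0.025,"dy":-0.03,"dz":-0.01,"wx":0,"wy":0,"wz":0.042},{"dx":0.05,"dy":-0.06,"dz":-0.02,"wx":0,"wy":0,"wz":0.084},{"dx":0.05,"dy":-0.06,"dz":-0.02,"wx":0,"wy":0,"wz":0.084}])

```text
t: 1.28
eef_pos: [0.4804, 0.2653, 0.2008]
orientation: [-0.126, 0.992, -0.002, -0.001]
wrist_force: [-0.6, -0.1, 0.1]
gripper_width: 0.0855
```

```bash
python3 - <<'E'
from h import *
im,c,s=shot("wrist","w1"); print(s["t"],s["eef_pos"],s["orientation"],s["wrist_force"],c["T"])
E
```

```text
1.2833 [0.48040732 0.26528454 0.20077884] [-0.1263312   0.99198598 -0.00162878 -0.00125874] [-0.61007926 -0.09297642  0.1227847 ] [[-0.25063945  0.92647134  0.28076809  0.40795023]
 [ 0.96807723  0.24062044  0.0702017   0.24675631]
 [-0.00251868  0.28940051 -0.95720478  0.32252583]
 [ 0.          0.          0.          1.        ]]
```

View pics/w1.png

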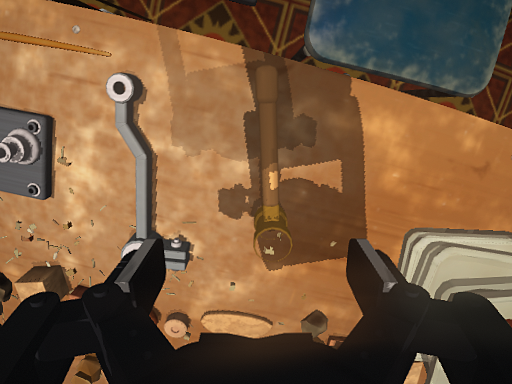

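```bash
python3 - <<'E'
from h import *
im,c,s=load("w1"); crop(im,210,40,330,290,3,"w1c"); crop(im,0,40,210,290,3,"w1d")
E
```

```text
(no output)
```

View pics/w1c.png

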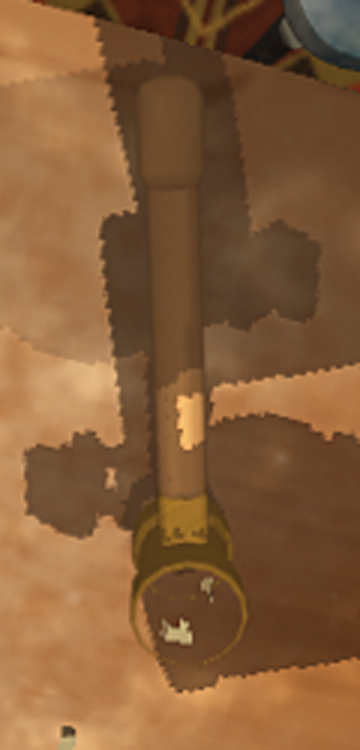

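View pics/w1d.png

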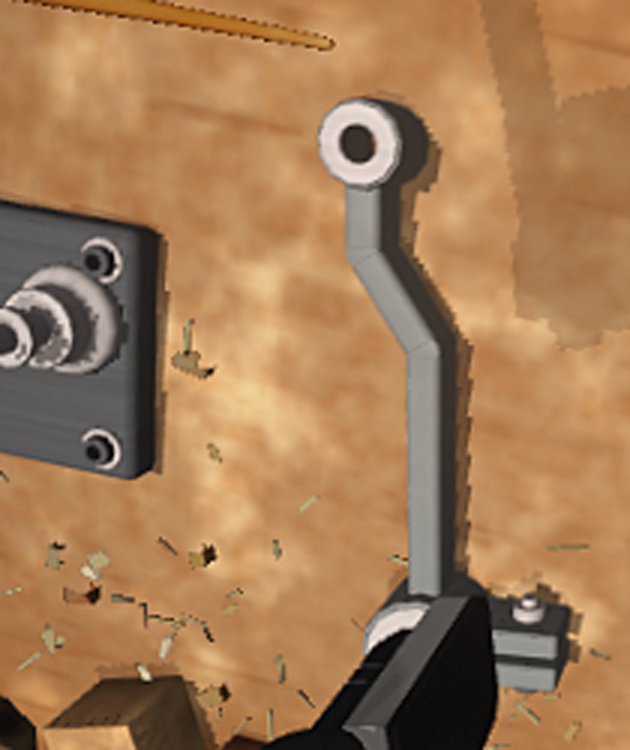

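```bash
python3 - <<'E'
from h import *
im,c,s=load("w1")
h=onz(c,[(273,244.3)],.064)[0]; a=onz(c,[(271.3,200)],.043)[0]; b=onz(c,[(268.3,106.7)],.043)[0]; k=onz(c,[(266.7,66)],.045)[0]
print(h,a,b,k,np.hypot(*(k-h)[:2]))
for p,q in((a,b),(h,k),(h,b)): print(np.degrees(np.arctan2(*(q-p)[1::-1])))
d=(k-h)[:2];d/=np.hypot(*d);print("grip",h[:2]+.055*d)
Rm=R.from_quat(s["orientation"]).as_matrix();print(np.degrees(np.arctan2(Rm[1,1],Rm[0,1])))
# lever: eye top (357,143)/3+(0,40)
e=onz(c,[(357/3,143/3+40)],.027)[0]; m1=onz(c,[(425/3,560/3+40)],.024)[0]; m2=onz(c,[(423/3,360/3+40)],.024)[0];print("lever",e,m1,m2,np.degrees(np.arctan2(*(m2-m1)[1::-1])))
E
```

```text
[0.53516839 0.29536987 0.064     ] [0.50118207 0.2853737  0.043     ] [0.41917408 0.26025724 0.043     ] [0.38704446 0.25015912 0.045     ] 0.1548699803690154
-162.97182502426554
-163.02663550138027
-163.15841753238897
grip [0.48256416 0.27931387]
104.51554794674071
lever [0.43634502 0.12351013 0.027     ] [0.57039613 0.16473246 0.024     ] [0.49967737 0.15367884 0.024     ] -171.11631916568024
```

Emit:
arm_command(plan=[{"dx":0.002,"dy":0.014,"dz":-0.03,"wx":0,"wy":0,"wz":0.043},{"dx":0.002,"dy":0.014,"dz":-0.065,"wx":0,"wy":0,"wz":0.043},{"dx":0.002,"dy":0.014,"dz":-0.1,"wx":0,"wy":0,"wz":0.043},{"dx":0.002,"dy":0.014,"dz":-0.135,"wx":0,"wy":0,"wz":0.043},{"dx":0.002,"dy":0.014,"dz":-0.152,"wx":0,"wy":0,"wz":0.043}])

```text
t: 1.75
eef_pos: [0.4769, 0.2842, 0.0469]
orientation: [-0.151, 0.989, -0.001, -0.003]
wrist_force: [-0.7, -1.2, -1.1]
gripper_width: 0.0853
```

Emit:
arm_command(plan=[{"dx":0,"dy":0,"dz":-0.012,"wx":0,"wy":0,"wz":0},{"dx":0,"dy":0,"dz":-0.012,"wx":0,"wy":0,"wz":0}])

```text
t: 1.92
eef_pos: [0.4779, 0.2843, 0.0365]
orientation: [-0.15, 0.989, -0.001, -0.003]
wrist_force: [-0.9, -1.0, 0.7]
gripper_width: 0.0855
```

```bash
python3 - <<'E'
from h import *
im,c,s=shot("wrist","w2"); print(s["t"],s["eef_pos"],s["orientation"],s["wrist_force"])
E
```

```text
1.9167 [0.47792297 0.28427875 0.03653224] [-1.50459100e-01  9.88612745e-01 -6.67362739e-04 -2.54063499e-03] [-0.94311873 -0.992467    0.68488776]
```

View pics/w2.png

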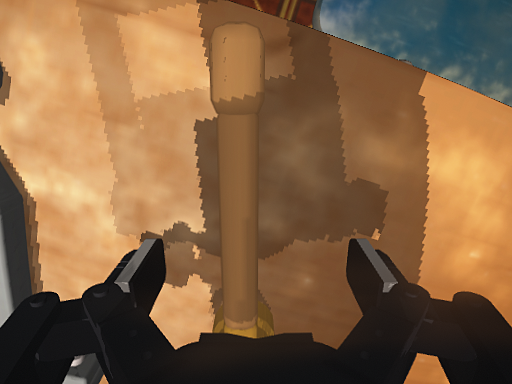

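Emit:
arm_command(plan=[{"dx":0.003,"dy":-0.005,"dz":-0.003,"wx":0,"wy":0,"wz":0},{"dx":0.003,"dy":-0.005,"dz":-0.003,"wx":0,"wy":0,"wz":0}])

```text
t: 2.13
eef_pos: [0.4848, 0.2797, 0.0381]
orientation: [-0.15, 0.989, 0.0, 0.002]
wrist_force: [0.6, -0.6, 0.0]
gripper_width: 0.0851
```

Emit:
arm_command(plan=[{"dx":0,"dy":0,"dz":0,"wx":0,"wy":0,"wz":0},{"dx":0,"dy":0,"dz":0,"wx":0,"wy":0,"wz":0},{"dx":0,"dy":0,"dz":0,"wx":0,"wy":0,"wz":0},{"dx":0,"dy":0,"dz":0,"wx":0,"wy":0,"wz":0},{"dx":0,"dy":0,"dz":0,"wx":0,"wy":0,"wz":0}], fingers=0, squeeze=100)

```text
t: 2.55
eef_pos: [0.4833, 0.2795, 0.0366]
orientation: [-0.15, 0.989, 0.0, 0.0]
wrist_force: [-0.3, -0.2, -0.5]
gripper_width: 0.0257
```

Emit:
arm_command(plan=[{"dx":0,"dy":0,"dz":0,"wx":0,"wy":0,"wz":0},{"dx":0,"dy":0,"dz":0,"wx":0,"wy":0,"wz":0},{"dx":0,"dy":0,"dz":0,"wx":0,"wy":0,"wz":0}])

```text
t: 2.8
eef_pos: [0.4833, 0.2794, 0.0367]
orientation: [-0.15, 0.989, -0.0, 0.0]
wrist_force: [-1.4, -1.8, 3.1]
gripper_width: 0.0143
```

Emit:
arm_command(plan=[{"dx":0,"dy":0,"dz":0.02,"wx":0,"wy":0,"wz":0},{"dx":0,"dy":-0.0,"dz":0.05,"wx":0,"wy":0,"wz":0},{"dx":0,"dy":-0.02,"dz":0.085,"wx":0,"wy":0,"wz":0},{"dx":-0.01,"dy":-0.05,"dz":0.11,"wx":0,"wy":0,"wz":0},{"dx":-0.02,"dy":-0.08,"dz":0.13,"wx":0,"wy":0,"wz":0}])

```text
t: 3.22
eef_pos: [0.4632, 0.1992, 0.1679]
orientation: [-0.151, 0.989, 0.0, 0.001]
wrist_force: [0.6, -0.6, -3.5]
gripper_width: 0.0144
```

Emit:
arm_command(plan=[{"dx":-0.01,"dy":-0.03,"dz":0.01,"wx":0,"wy":0,"wz":0},{"dx":-0.01,"dy":-0.055,"dz":0.01,"wx":0,"wy":0,"wz":0},{"dx":-0.01,"dy":-0.07,"dz":0.01,"wx":0,"wy":0,"wz":0},{"dx":-0.01,"dy":-0.07,"dz":0.01,"wx":0,"wy":0,"wz":0}])

```text
t: 3.55
eef_pos: [0.4521, 0.1271, 0.1752]
orientation: [-0.149, 0.989, -0.0, -0.001]
wrist_force: [-0.5, 0.3, -4.5]
gripper_width: 0.0144
```

```bash
python3 - <<'E'
from h import *
im,c,s=shot("wrist","w3"); print(s["t"],s["eef_pos"],s["orientation"],s["wrist_force"])
im,c,s=shot("top","t3"); crop(im,150,120,350,230,4,"t3c")
E
```

```text
3.55 [0.45208979 0.12711211 0.17519106] [-1.48549251e-01  9.88904397e-01 -4.27905433e-04 -1.01468405e-03] [-0.49609296  0.26389154 -4.53386007]
```

View pics/w3.png

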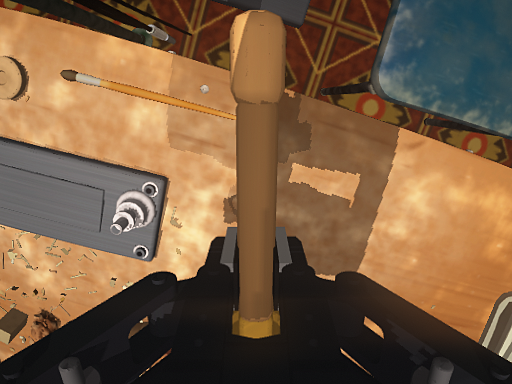

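View pics/t3c.png

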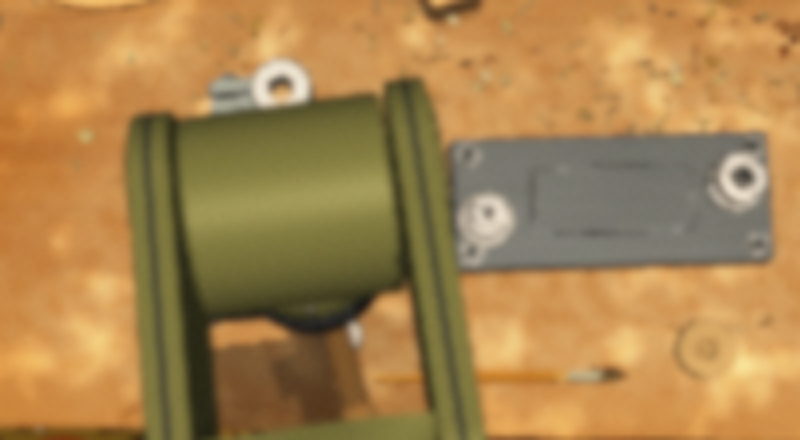

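```bash
python3 - <<'E'
from h import *
im,c,s=load("w3"); crop(im,60,140,200,280,5,"w3c")
E
```

```text
(no output)
```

View pics/w3c.png

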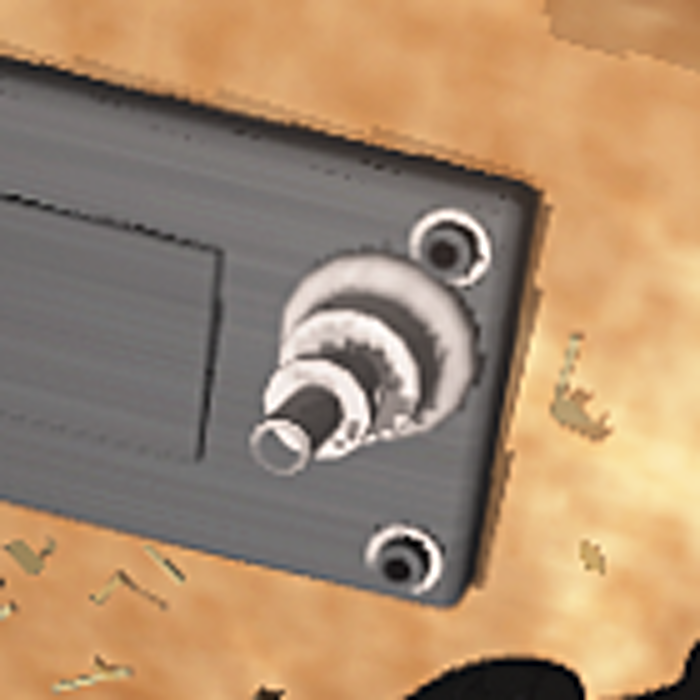

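```bash
python3 - <<'E'
from h import *
im,c,s=load("w3")
print(c["T"])
for z in(.064,.066,.068): print("dow",onz(c,[(116.2,228.8)],z)[0])
print("collar",onz(c,[(60+318/5,140+405/5)],.05)[0])
a,b=onz(c,[(150.2,189.4),(140.8,251.6)],.021);print(a,b,b-a,np.degrees(np.arctan2(*(b-a)[1::-1])))
ct=optics.calibration("top")
print("top dowel tri",tri([c,ct],[(116.2,228.8),(150+488/4,120+213/4)]))
print("topdow",onz(ct,[(150+488/4,120+213/4)],.066),"stud",onz(ct,[(150+743/4,120+178/4)],.056))
# wrist stud none
E
```

```text
[[-2.93782010e-01  9.14745804e-01  2.77366627e-01  3.80518377e-01]
 [ 9.55872429e-01  2.81195480e-01  8.50705714e-02  1.05085483e-01]
 [-1.76293579e-04  2.90119314e-01 -9.56990466e-01  2.96873546e-01]
 [ 0.00000000e+00  0.00000000e+00  0.00000000e+00  1.00000000e+00]]
dow [0.51839074 0.02722733 0.064     ]
dow [0.51720664 0.02789601 0.066     ]
dow [0.51602255 0.02856468 0.068     ]
collar [0.5172743  0.02770209 0.05      ]
[0.4939818  0.03746443 0.021     ] [0.5609832  0.04089787 0.021     ] [0.0670014  0.00343343 0.        ] 2.9335115472167765
top dowel tri [0.5141816  0.02815406 0.069915  ]
topdow [[0.51417639 0.02682464 0.066     ]] stud [[ 0.54332885 -0.14135932  0.056     ]]
```

Emit:
arm_command(plan=[{"dx":0.003,"dy":-0.03,"dz":0,"wx":0,"wy":0,"wz":0},{"dx":0.006,"dy":-0.06,"dz":-0.01,"wx":0,"wy":0,"wz":0},{"dx":0.009,"dy":-0.09,"dz":-0.02,"wx":0,"wy":0,"wz":0},{"dx":0.0115,"dy":-0.117,"dz":-0.035,"wx":0,"wy":0,"wz":0},{"dx":0.0115,"dy":-0.117,"dz":-0.05,"wx":0,"wy":0,"wz":0}])

```text
t: 4.07
eef_pos: [0.4654, 0.01, 0.1257]
orientation: [-0.149, 0.989, -0.001, 0.0]
wrist_force: [0.5, 0.6, -3.4]
gripper_width: 0.0142
```

Emit:
arm_command(plan=[{"dx":0,"dy":0,"dz":0,"wx":0,"wy":0,"wz":0},{"dx":0,"dy":0,"dz":0,"wx":0,"wy":0,"wz":0}])

```text
t: 4.23
eef_pos: [0.4637, 0.0132, 0.1248]
orientation: [-0.15, 0.989, 0.001, -0.002]
wrist_force: [0.3, -0.4, -3.3]
gripper_width: 0.0145
```

```bash
python3 - <<'E'
from h import *
im,c,s=shot("scene","s4"); print(s["t"],s["eef_pos"],s["orientation"],s["wrist_force"])
p=proj(c,[(.516,.028,.066),(.516,.028,.09)]);print(p)
x,y=p[0].astype(int); crop(im,x-50,y-45,x+50,y+35,8,"s4c")
im,c,s=shot("wrist","w4")
p=proj(c,[(.516,.028,.066)]);print(p)
E
```

```text
4.2333 [0.46367186 0.01322723 0.12477996] [-1.50323551e-01  9.88634835e-01  7.07626962e-04 -1.86903614e-03] [ 0.31513072 -0.44633163 -3.26400773]
[[268.00395027 111.6450342 ]
 [267.97876399 105.54361687]]
[[253.57162255 287.85464874]]
```

View pics/s4c.png

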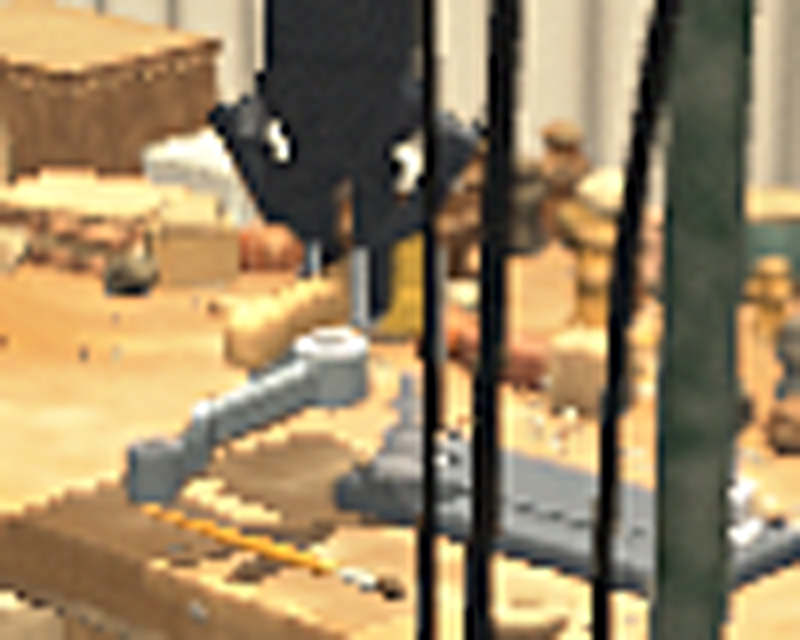

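View pics/w4.png

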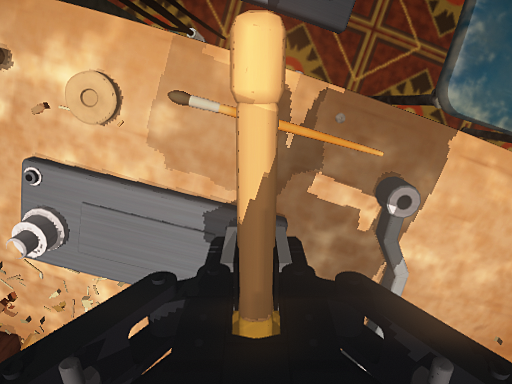

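Emit:
arm_command(plan=[{"dx":0,"dy":0,"dz":-0.008,"wx":0,"wy":0,"wz":0},{"dx":0,"dy":0,"dz":-0.008,"wx":0,"wy":0,"wz":0},{"dx":0,"dy":0,"dz":-0.027,"wx":0,"wy":0,"wz":0},{"dx":0,"dy":0,"dz":-0.004,"wx":0,"wy":0,"wz":0},{"dx":0,"dy":0,"dz":-0.004,"wx":0,"wy":0,"wz":0}])

```text
t: 4.75
eef_pos: [0.4662, 0.0128, 0.1246]
orientation: [-0.15, 0.989, -0.0, 0.002]
wrist_force: [1.7, 0.7, -2.6]
gripper_width: 0.0142
```

```bash
python3 - <<'E'
from h import *
im,c,s=shot("scene","s5"); print(s["t"],s["eef_pos"],s["orientation"],s["wrist_force"])
x,y=268,111; crop(im,x-30,y-25,x+30,y+20,13,"s5c")
E
```

```text
4.75 [0.46618382 0.01282409 0.12458853] [-1.50481576e-01  9.88610982e-01 -4.04546311e-04  1.85947405e-03] [ 1.68534128  0.67962676 -2.63455878]
```

View pics/s5c.png

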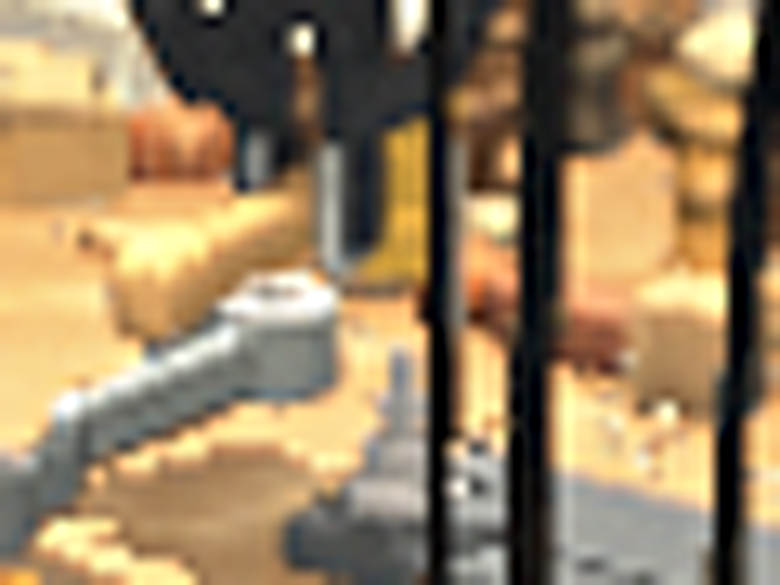

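```bash
python3 - <<'E'
from h import *
a=load("s4")[0];b=load("s5")[0]
# width-7 columns around dowel
for im in(a,b): print(cv2.cvtColor(im,cv2.COLOR_BGR2GRAY)[106:128,266:272])
E
```

```text
[[157 155 155 160 148   6]
 [135 141 134 119 110   3]
 [103 113 108 127  65   4]
 [183 187 187 186  48   6]
 [207 203 209 198  57   5]
 [208 212 217 219 191   1]
 [233 225 199 213 201   1]
 [234 226 145 174 178   1]
 [224 217 136 164 179   0]
 [219 187 142 159 160   0]
 [184 157 159 172 164   0]
 [212 194 151 166 167   0]
 [233 208 142 166 174   0]
 [192 145 138 152 138   1]
 [150 153 179 188 166   0]
 [130 151 163 169 156   0]
 [133 144 150 158 150   0]
 [187 193 195 184 143   0]
 [175 181 194 198 177   0]
 [123 142 148 152 142   0]
 [ 76  98  99  89  83   3]
 [ 70  82  97  93  87   7]]
[[153 163 157 162 157   1]
 [143 144 127 121 116   2]
 [104 111 104 128  61   6]
 [185 186 188 186  50   4]
 [208 206 208 200  59   1]
 [210 212 216 218 193   0]
 [231 228 221 224 206   0]
 [234 228 160 182 183   0]
 [220 215 133 163 178   0]
 [221 216 136 166 178   0]
 [195 198 148 170 176   0]
 [211 160 143 158 155   1]
 [230 176 141 163 162   2]
 [191 138 141 154 133   0]
 [151 155 177 187 169   0]
 [130 152 164 165 157   0]
 [133 145 147 157 148   0]
 [189 190 196 187 147   0]
 [177 183 195 197 177   0]
 [123 143 147 153 146   0]
 [ 74  88  99  82  79   2]
 [ 76  75  94  95  86   7]]
```

Emit:
arm_command(plan=[{"dx":-0.001,"dy":0,"dz":-0.008,"wx":0,"wy":0,"wz":0},{"dx":-0.001,"dy":0,"dz":-0.008,"wx":0,"wy":0,"wz":0},{"dx":-0.001,"dy":0,"dz":-0.027,"wx":0,"wy":0,"wz":0},{"dx":-0.001,"dy":0,"dz":-0.004,"wx":0,"wy":0,"wz":0},{"dx":-0.001,"dy":0,"dz":-0.004,"wx":0,"wy":0,"wz":0}])

```text
t: 5.22
eef_pos: [0.4643, 0.0125, 0.1192]
orientation: [-0.15, 0.989, -0.0, 0.001]
wrist_force: [2.2, -0.3, -2.2]
gripper_width: 0.0141
```

```bash
python3 - <<'E'
from h import *
im,c,s=shot("scene","s6"); print(s["t"],s["eef_pos"],s["orientation"],s["wrist_force"])
x,y=268,111; crop(im,x-30,y-25,x+30,y+20,13,"s6c")
print(cv2.cvtColor(im,cv2.COLOR_BGR2GRAY)[106:128,266:272])
E
```

```text
5.2167 [0.4643259  0.01245917 0.11923781] [-1.50084760e-01  9.88672830e-01 -1.67874930e-04  7.55651879e-04] [ 2.21175651 -0.26376895 -2.20687772]
[[ 92 149 155 156 149   2]
 [137 157 154 157 148   1]
 [131 140 142 151 126   4]
 [188 189 192 183  75   1]
 [206 205 208 198  56   1]
 [208 212 215 216 192   1]
 [231 227 227 228 214   1]
 [232 228 224 227 205   1]
 [221 217 171 193 185   0]
 [220 213 135 163 178   0]
 [225 216 139 166 183   1]
 [197 189 143 161 147   0]
 [219 150 160 177 171   0]
 [190 125 145 157 143   0]
 [153 155 178 185 168   0]
 [132 151 163 168 159   0]
 [134 145 150 157 150   0]
 [187 191 195 186 146   0]
 [175 183 195 196 177   0]
 [123 142 148 152 144   1]
 [ 73  88 102  82  80   1]
 [ 72  77  97  96  89   9]]
```

View pics/s6c.png

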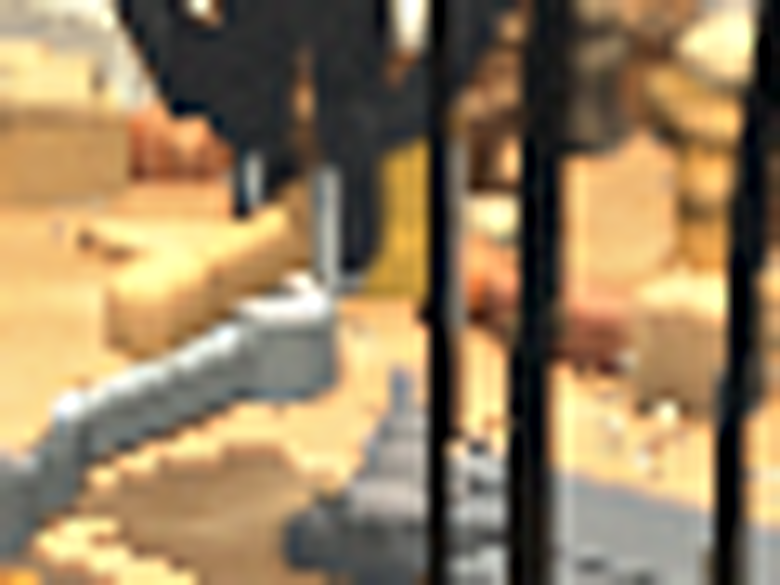

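Emit:
arm_command(plan=[{"dx":0,"dy":0,"dz":-0.008,"wx":0,"wy":0,"wz":0},{"dx":0,"dy":0,"dz":-0.008,"wx":0,"wy":0,"wz":0},{"dx":0,"dy":0,"dz":-0.027,"wx":0,"wy":0,"wz":0},{"dx":0,"dy":0,"dz":-0.004,"wx":0,"wy":0,"wz":0},{"dx":0,"dy":0,"dz":-0.004,"wx":0,"wy":0,"wz":0}])

```text
t: 5.68
eef_pos: [0.4643, 0.0124, 0.115]
orientation: [-0.15, 0.989, -0.0, 0.001]
wrist_force: [1.8, -0.2, -2.4]
gripper_width: 0.0146
```

```bash
python3 - <<'E'
from h import *
im,c,s=shot("scene","s7"); print(s["t"],s["eef_pos"],s["orientation"],s["wrist_force"])
print(cv2.cvtColor(im,cv2.COLOR_BGR2GRAY)[106:128,266:272])
E
```

```text
5.6833 [0.46428693 0.01241215 0.11504806] [-1.50002667e-01  9.88685383e-01 -1.19592963e-04  6.30906328e-04] [ 1.81576034 -0.15072239 -2.38259718]
[[ 39  98 165 163 150   1]
 [ 91 141 155 157 143   2]
 [135 159 152 156 148   1]
 [164 150 152 155 103   3]
 [199 194 197 191  62   4]
 [211 213 218 217 191   0]
 [231 226 225 226 216   0]
 [231 228 227 229 214   0]
 [219 222 221 224 217   0]
 [220 213 163 180 192   1]
 [222 214 134 162 178   0]
 [226 220 138 166 186   0]
 [205 209 149 159 146   0]
 [177 151 175 177 141   0]
 [150 157 187 191 171   0]
 [131 150 160 169 158   0]
 [134 146 148 158 148   0]
 [185 191 196 185 145   0]
 [179 183 195 195 180   0]
 [122 142 147 153 146   0]
 [ 72  86  91  85  80   2]
 [ 74  78  91  94  86   3]]
```

Emit:
arm_command(plan=[{"dx":0,"dy":0,"dz":-0.005,"wx":0,"wy":0,"wz":0},{"dx":0,"dy":0,"dz":-0.005,"wx":0,"wy":0,"wz":0},{"dx":0,"dy":0,"dz":-0.025,"wx":0,"wy":0,"wz":0},{"dx":0,"dy":0,"dz":-0.004,"wx":0,"wy":0,"wz":0},{"dx":0,"dy":0,"dz":-0.004,"wx":0,"wy":0,"wz":0}])

```text
t: 6.15
eef_pos: [0.4644, 0.0124, 0.111]
orientation: [-0.15, 0.989, -0.0, 0.001]
wrist_force: [1.9, 0.3, -1.2]
gripper_width: 0.0143
```

```bash
python3 - <<'E'
from h import *
im,c,s=shot("scene","s8"); print(s["t"],s["eef_pos"],s["orientation"],s["wrist_force"])
print(cv2.cvtColor(im,cv2.COLOR_BGR2GRAY)[106:128,266:272])
E
```

```text
6.15 [0.46435503 0.01239539 0.11104635] [-1.50030089e-01  9.88681141e-01 -1.68727040e-04  7.37923251e-04] [ 1.90440079  0.33444842 -1.22257104]
[[ 37 101 174 178 157   1]
 [ 37  92 163 158 148   1]
 [ 77 115 156 154 147   1]
 [143 146 150 159 151   1]
 [179 165 163 160  99   2]
 [206 206 209 213 192   1]
 [233 229 227 227 215   1]
 [233 229 227 226 215   0]
 [220 221 222 224 219   0]
 [218 211 163 181 190   0]
 [224 214 133 162 177   0]
 [226 220 137 167 186   0]
 [205 204 148 158 148   1]
 [174 151 179 174 139   0]
 [150 158 188 192 171   0]
 [128 149 163 164 159   0]
 [132 144 150 157 146   0]
 [187 189 196 185 146   0]
 [175 183 193 197 177   0]
 [125 143 148 156 145   0]
 [ 75  82  82  85  79   4]
 [ 76  80  91  92  86   8]]
```

Emit:
arm_command(plan=[{"dx":0,"dy":0,"dz":-0.004,"wx":0,"wy":0,"wz":0},{"dx":0,"dy":0,"dz":-0.004,"wx":0,"wy":0,"wz":0},{"dx":0,"dy":0,"dz":-0.022,"wx":0,"wy":0,"wz":0},{"dx":0,"dy":0,"dz":0.004,"wx":0,"wy":0,"wz":0},{"dx":0,"dy":0,"dz":0.03,"wx":0,"wy":0,"wz":0}])

```text
t: 6.62
eef_pos: [0.4606, 0.0127, 0.1366]
orientation: [-0.15, 0.989, 0.001, -0.004]
wrist_force: [0.4, -0.1, -3.6]
gripper_width: 0.0144
```

Emit:
arm_command(plan=[{"dx":-0.002,"dy":0.03,"dz":0.01,"wx":0,"wy":0,"wz":0},{"dx":-0.005,"dy":0.06,"dz":0.02,"wx":0,"wy":0,"wz":0},{"dx":-0.008,"dy":0.09,"dz":0.03,"wx":0,"wy":0,"wz":0},{"dx":-0.01,"dy":0.117,"dz":0.036,"wx":0,"wy":0,"wz":0},{"dx":-0.01,"dy":0.117,"dz":0.036,"wx":0,"wy":0,"wz":0}])

```text
t: 7.03
eef_pos: [0.4538, 0.133, 0.1774]
orientation: [-0.152, 0.988, 0.001, 0.001]
wrist_force: [-0.7, 0.1, -3.1]
gripper_width: 0.0141
```

```bash
python3 - <<'E'
from h import *
im,c,s=shot("wrist","w9"); print(s["t"],s["eef_pos"],s["orientation"],s["wrist_force"])
crop(im,60,140,200,280,5,"w9c")
im,c,s=shot("scene","s9");print(cv2.cvtColor(im,cv2.COLOR_BGR2GRAY)[106:128,266:272])
E
```

```text
7.0333 [0.453759   0.13302936 0.17739677] [-0.15204183  0.98837267  0.00110264  0.00123713] [-0.71762161  0.1252265  -3.09761359]
[[171 172 169 124 140   3]
 [141 145 127  94 101   2]
 [105 113 113 130  55   6]
 [183 186 190 184  51   2]
 [207 205 208 197  59   5]
 [209 209 214 216 192   1]
 [228 226 224 227 214   0]
 [231 225 223 222 212   0]
 [219 229 254 252 237   0]
 [215 217 215 228 209   0]
 [219 210 159 187 180   0]
 [219 212 161 189 186   0]
 [230 255 187 192 242   0]
 [255 220 219 223 192   0]
 [233 226 255 255 255   0]
 [157 194 220 228 212   0]
 [160 160 170 180 166   0]
 [255 255 255 255 255   0]
 [249 254 255 255 255   0]
 [126 155 174 177 166   0]
 [154 157 157 164 159   0]
 [167 166 173 179 166   0]]
```

View pics/w9c.png

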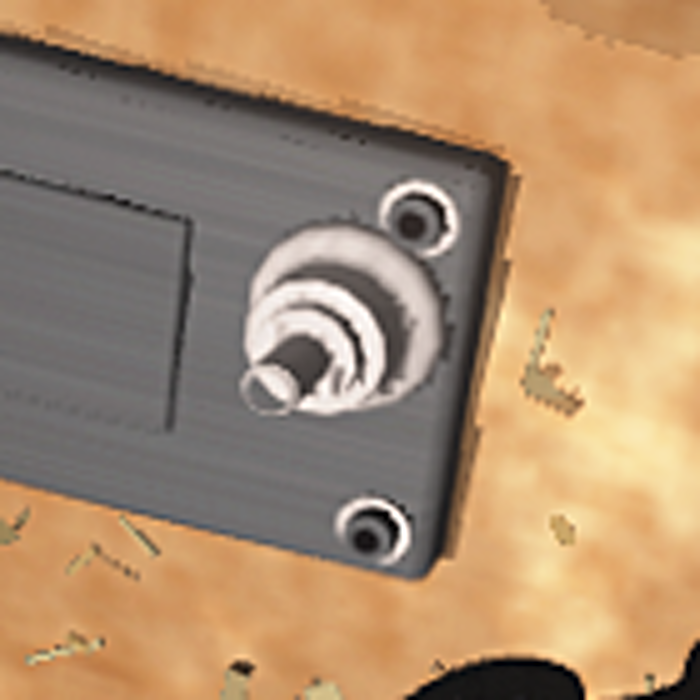

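View pics/w9.png

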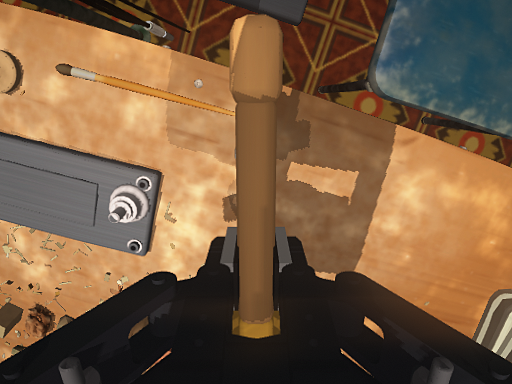

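```bash
python3 - <<'E'
from h import *
im,c,s=load("w9")
f=lambda x,y:(60+x/5,140+y/5)
b=onz(c,[f(317,345)],.036)[0];print("bush",b)
for z in(.052,.054,.056,.058,.06,.062): print(z,onz(c,[f(268,391)],z)[0])
# expected px ellipses
for z,r,n in((.056,.005,"pin"),(.040,.0095,"collartop"),(.036,.0095,"collarbot"),(.036,.0135,"bush")):
    t=np.linspace(0,2*np.pi,60);P=np.c_[b[0]+r*np.cos(t),b[1]+r*np.sin(t),0*t+z];q=(proj(c,P)-[60,140])*5
    print(n,q.min(0).round(),q.max(0).round()); cv2.polylines
    globals()[n]=q
im2=cv2.resize(im[140:280,60:200],None,fx=5,fy=5,interpolation=cv2.INTER_CUBIC)
for n,col in(("pin",(0,0,255)),("collartop",(0,255,0)),("bush",(255,0,0))): cv2.polylines(im2,[globals()[n].astype(np.int32)],True,col,1)
cv2.imwrite("pics/w9o.png",im2[150:500,150:550])
E
```

```text
bush [0.51739099 0.02740213 0.036     ]
0.052 [0.5203083  0.02557181 0.052     ]
0.054 [0.51918571 0.02625671 0.054     ]
0.056 [0.51806313 0.02694161 0.056     ]
0.058 [0.51694054 0.02762652 0.058     ]
0.06 [0.51581795 0.02831142 0.06      ]
0.062 [0.51469536 0.02899632 0.062     ]
pin [243. 361.] [300. 415.]
collartop [257. 303.] [360. 402.]
collarbot [266. 296.] [368. 393.]
bush [245. 275.] [390. 413.]
```

View pics/w9o.png

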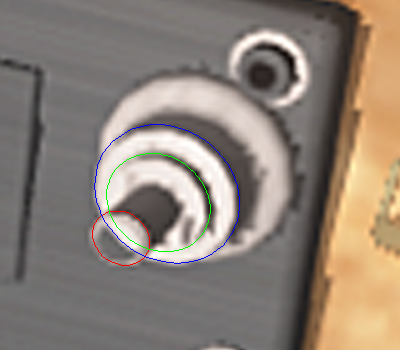

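Emit:
arm_command(plan=[{"dx":0.007,"dy":0.037,"dz":0,"wx":0,"wy":0,"wz":0},{"dx":0.014,"dy":0.074,"dz":0,"wx":0,"wy":0,"wz":0},{"dx":0.022,"dy":0.112,"dz":-0.01,"wx":0,"wy":0,"wz":0},{"dx":0.029,"dy":0.15,"dz":-0.02,"wx":0,"wy":0,"wz":0},{"dx":0.029,"dy":0.15,"dz":-0.05,"wx":0,"wy":0,"wz":0}])

```text
t: 7.55
eef_pos: [0.4868, 0.2849, 0.13]
orientation: [-0.151, 0.988, 0.003, 0.005]
wrist_force: [0.7, -0.2, -2.8]
gripper_width: 0.0142
```

Emit:
arm_command(plan=[{"dx":0,"dy":0,"dz":-0.03,"wx":0,"wy":0,"wz":0},{"dx":0,"dy":0,"dz":-0.06,"wx":0,"wy":0,"wz":0},{"dx":0,"dy":0,"dz":-0.08,"wx":0,"wy":0,"wz":0},{"dx":0,"dy":0,"dz":-0.085,"wx":0,"wy":0,"wz":0},{"dx":0,"dy":0,"dz":-0.087,"wx":0,"wy":0,"wz":0}])

```text
t: 7.97
eef_pos: [0.4813, 0.2777, 0.0366]
orientation: [-0.149, 0.989, -0.001, -0.003]
wrist_force: [0.9, 0.3, -2.5]
gripper_width: 0.0146
```

Emit:
arm_command(plan=[{"dx":0,"dy":0,"dz":-0.001,"wx":0,"wy":0,"wz":0},{"dx":0,"dy":0,"dz":-0.002,"wx":0,"wy":0,"wz":0},{"dx":0,"dy":0,"dz":-0.003,"wx":0,"wy":0,"wz":0}])

```text
t: 8.22
eef_pos: [0.4843, 0.2798, 0.0383]
orientation: [-0.15, 0.989, 0.001, 0.002]
wrist_force: [-0.0, 0.1, -4.4]
gripper_width: 0.0143
```

Emit:
arm_command(plan=[{"dx":0,"dy":0,"dz":-0.001,"wx":0,"wy":0,"wz":0},{"dx":0,"dy":0,"dz":-0.002,"wx":0,"wy":0,"wz":0}])

```text
t: 8.38
eef_pos: [0.4834, 0.2798, 0.0355]
orientation: [-0.15, 0.989, 0.0, 0.001]
wrist_force: [0.4, 1.1, -3.2]
gripper_width: 0.0141
```

Emit:
arm_command(plan=[{"dx":0,"dy":0,"dz":-0.001,"wx":0,"wy":0,"wz":0},{"dx":0,"dy":0,"dz":-0.001,"wx":0,"wy":0,"wz":0}])

```text
t: 8.55
eef_pos: [0.4831, 0.2796, 0.0338]
orientation: [-0.15, 0.989, 0.0, 0.001]
wrist_force: [-0.8, -0.9, -3.2]
gripper_width: 0.0143
```

Emit:
arm_command(plan=[{"dx":0,"dy":0,"dz":-0.001,"wx":0,"wy":0,"wz":0},{"dx":0,"dy":0,"dz":-0.001,"wx":0,"wy":0,"wz":0}])

```text
t: 8.72
eef_pos: [0.483, 0.2797, 0.0336]
orientation: [-0.15, 0.989, -0.0, 0.0]
wrist_force: [-1.9, -1.7, 4.2]
gripper_width: 0.0141
```

```bash
python3 - <<'E'
from h import *
im,c,s=shot("scene","s10"); print(s["t"],s["eef_pos"],s["wrist_force"],s["wrist_torque"])
p=proj(c,[(.535,.295,0)])[0].astype(int);print(p); x,y=p; crop(im,x-30,y-30,x+30,y+15,13,"s10c")
E
```

```text
8.7167 [0.48303603 0.27967298 0.03359266] [-1.87808451 -1.71608411  4.17406204] [-0.28500756  0.49817877  0.03617081]
[227 112]
```

View pics/s10c.png

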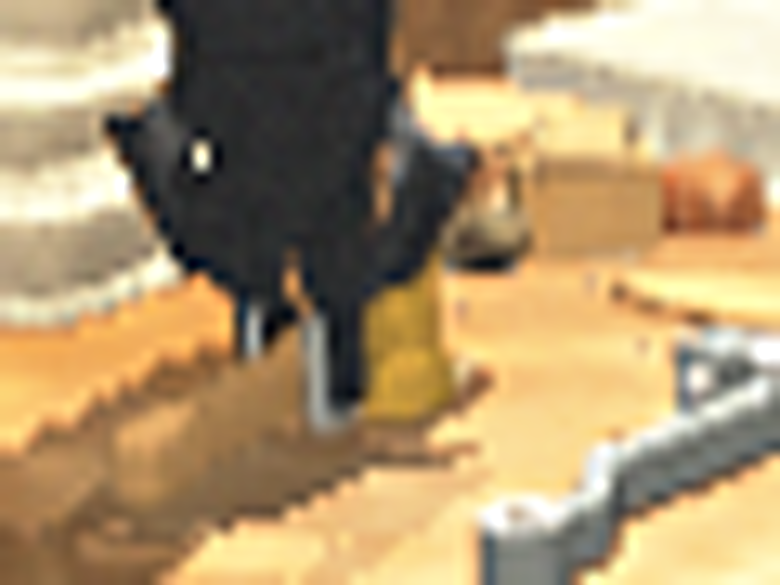

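Emit:
arm_command(plan=[{"dx":0,"dy":0,"dz":0,"wx":0,"wy":0,"wz":0},{"dx":0,"dy":0,"dz":0,"wx":0,"wy":0,"wz":0},{"dx":0,"dy":0,"dz":0,"wx":0,"wy":0,"wz":0},{"dx":0,"dy":0,"dz":0,"wx":0,"wy":0,"wz":0},{"dx":0,"dy":0,"dz":0,"wx":0,"wy":0,"wz":0}], fingers=1)

```text
t: 9.18
eef_pos: [0.4828, 0.2795, 0.0323]
orientation: [-0.15, 0.989, 0.0, 0.0]
wrist_force: [-0.5, -0.1, 0.6]
gripper_width: 0.0739
```

Emit:
arm_command(plan=[{"dx":0,"dy":0,"dz":0.02,"wx":0,"wy":0,"wz":0},{"dx":0,"dy":0,"dz":0.05,"wx":0,"wy":0,"wz":0},{"dx":0,"dy":0,"dz":0.09,"wx":0,"wy":0,"wz":0},{"dx":0,"dy":-0.03,"dz":0.12,"wx":0,"wy":0,"wz":0},{"dx":0,"dy":-0.06,"dz":0.15,"wx":0,"wy":0,"wz":0}])

```text
t: 9.6
eef_pos: [0.4829, 0.2208, 0.1834]
orientation: [-0.151, 0.988, 0.0, 0.001]
wrist_force: [1.5, 0.1, -0.9]
gripper_width: 0.0851
```

Emit:
arm_command(plan=[{"dx":0,"dy":-0.03,"dz":0.01,"wx":0,"wy":0,"wz":0},{"dx":0,"dy":-0.065,"dz":0.02,"wx":0,"wy":0,"wz":0},{"dx":0,"dy":-0.09,"dz":0.02,"wx":0,"wy":0,"wz":0},{"dx":0,"dy":-0.09,"dz":0.02,"wx":0,"wy":0,"wz":0}])

```text
t: 9.93
eef_pos: [0.4832, 0.1273, 0.2024]
orientation: [-0.148, 0.989, -0.001, 0.001]
wrist_force: [-0.2, 0.5, -0.2]
gripper_width: 0.0854
```

```bash
python3 - <<'E'
from h import *
im,c,s=shot("wrist","w11"); print(s["t"],s["eef_pos"],s["orientation"],s["wrist_force"])
E
```

```text
9.9333 [0.48320942 0.127252   0.20244195] [-1.48069941e-01  9.88975922e-01 -7.42479373e-04  1.16956875e-03] [-0.2490932   0.47014178 -0.17591412]
```

View pics/w11.png

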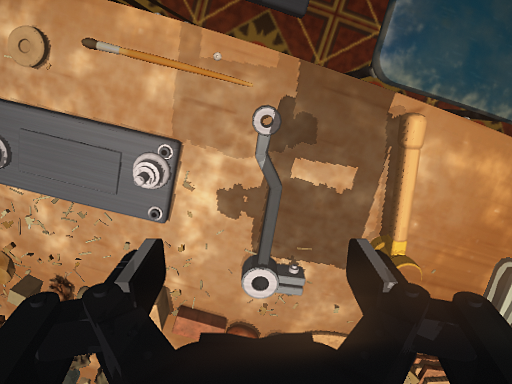

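```bash
python3 - <<'E'
from h import *
im,c,s=load("w11"); crop(im,110,130,190,230,7,"w11d"); crop(im,220,90,320,310,3.4,"w11l")
E
```

```text
(no output)
```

View pics/w11d.png

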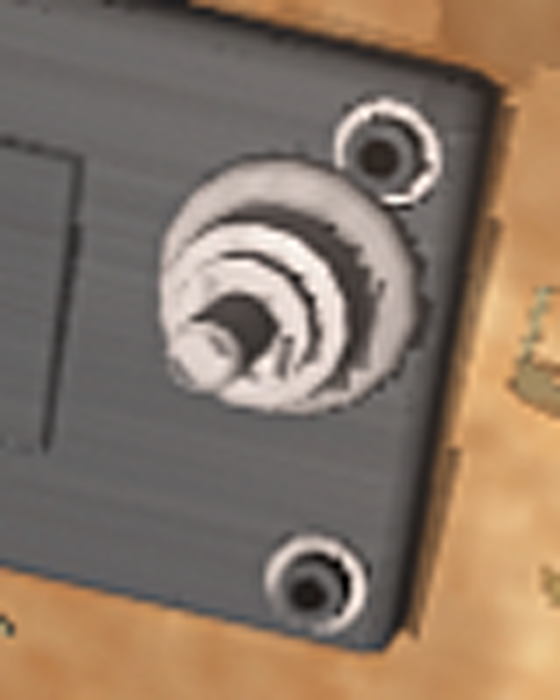

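View pics/w11l.png

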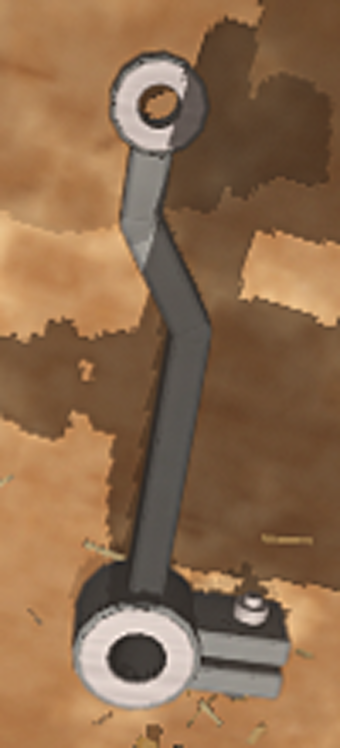

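```bash
python3 - <<'E'
from h import *
im,c,s=load("w11")
f=lambda x,y:(110+x/7,130+y/7)
b=onz(c,[f(255,311)],.036)[0];print("bush",b)
for z in(.054,.056,.058,.06): print(z,onz(c,[f(205,352)],z)[0])
k=6
im2=cv2.resize(im[130:230,110:190],None,fx=k,fy=k,interpolation=cv2.INTER_CUBIC)
for z,r,col in((.056,.005,(0,0,255)),(.040,.0095,(0,255,0)),(.036,.0135,(255,0,0))):
    t=np.linspace(0,2*np.pi,60);P=np.c_[b[0]+r*np.cos(t),b[1]+r*np.sin(t),0*t+z];q=(proj(c,P)-[110,130]+.5)*k
    cv2.polylines(im2,[q.astype(np.int32)],True,col,1)
cv2.imwrite("pics/w11o.png",im2)
h=onz(c,[(220+137/3.4,90+655/3.4)],.031)[0];e=onz(c,[(220+158/3.4,90+104/3.4)],.027)[0]
v=(e-h)[:2];print("hub",h,"eye",e,np.hypot(*v),"exp",np.hypot(172,20))
ang=np.degrees(np.arctan2(v[1],v[0]))-np.degrees(np.arctan2(20,172));print("lever x ang",ang)
m=onz(c,[(220+152/3.4,90+540/3.4),(220+188/3.4,90+345/3.4)],.024);print(m,np.degrees(np.arctan2(*(m[1]-m[0])[1::-1])))
a=np.radians(ang);print("bal",h[:2]+.057*np.array([np.cos(a),np.sin(a)]), "bal from line", m)
E
```

```text
bush [0.51714228 0.02799436 0.036     ]
0.054 [0.51784421 0.02757718 0.054     ]
0.056 [0.51705291 0.02815315 0.056     ]
0.058 [0.51626161 0.02872912 0.058     ]
0.06 [0.5154703  0.02930509 0.06      ]
hub [0.60275532 0.16882506 0.031     ] eye [0.43630617 0.12309018 0.027     ] 0.1726180676776608 exp 173.1588865753069
lever x ang -171.26862763124612
[[0.56546965 0.16221881 0.024     ]
 [0.50088279 0.1529291  0.024     ]] -171.8151200113411
bal [0.54641589 0.16017235] bal from line [[0.56546965 0.16221881 0.024     ]
 [0.50088279 0.1529291  0.024     ]]
```

View pics/w11o.png

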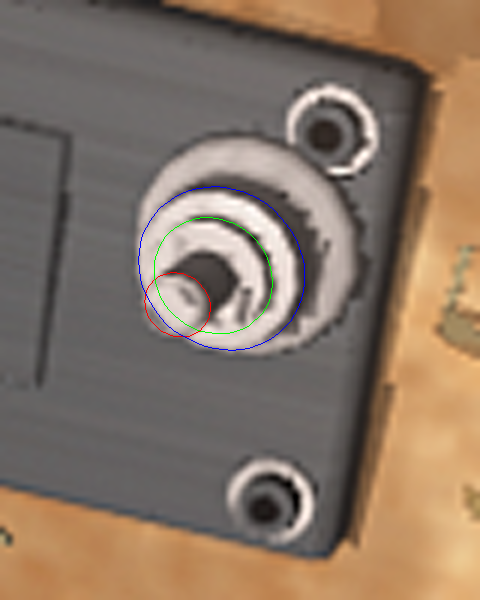

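Emit:
arm_command(plan=[{"dx":0,"dy":-0.04,"dz":0,"wx":0,"wy":0,"wz":0},{"dx":0,"dy":-0.08,"dz":0,"wx":0,"wy":0,"wz":0},{"dx":0,"dy":-0.12,"dz":0,"wx":0,"wy":0,"wz":0},{"dx":0,"dy":-0.16,"dz":0,"wx":0,"wy":0,"wz":0},{"dx":0,"dy":-0.18,"dz":0,"wx":0,"wy":0,"wz":0}])

```text
t: 10.4
eef_pos: [0.4826, -0.0518, 0.201]
orientation: [-0.149, 0.989, -0.0, -0.0]
wrist_force: [-0.3, 0.2, -0.1]
gripper_width: 0.0854
```

Emit:
arm_command(plan=[{"dx":0,"dy":0,"dz":0,"wx":0,"wy":0,"wz":0},{"dx":0,"dy":0,"dz":0,"wx":0,"wy":0,"wz":0},{"dx":0,"dy":0,"dz":0,"wx":0,"wy":0,"wz":0}])

```text
t: 10.65
eef_pos: [0.4827, -0.0485, 0.2008]
orientation: [-0.15, 0.989, 0.0, -0.0]
wrist_force: [0.4, -0.1, -0.8]
gripper_width: 0.0853
```

```bash
python3 - <<'E'
from h import *
im,c,s=shot("wrist","w12"); print(s["t"],s["eef_pos"],s["orientation"],s["joints"])
crop(im,120,90,420,300,2.6,"w12c")
E
```

```text
10.65 [ 0.48271407 -0.04850556  0.20083528] [-1.50397880e-01  9.88625425e-01  4.20890201e-04 -2.62729582e-04] [-2.11173327e-01 -2.11036451e-01  2.06364401e+00  6.25561405e-04
  1.28977475e+00 -2.08408486e+00]
```

View pics/w12c.png

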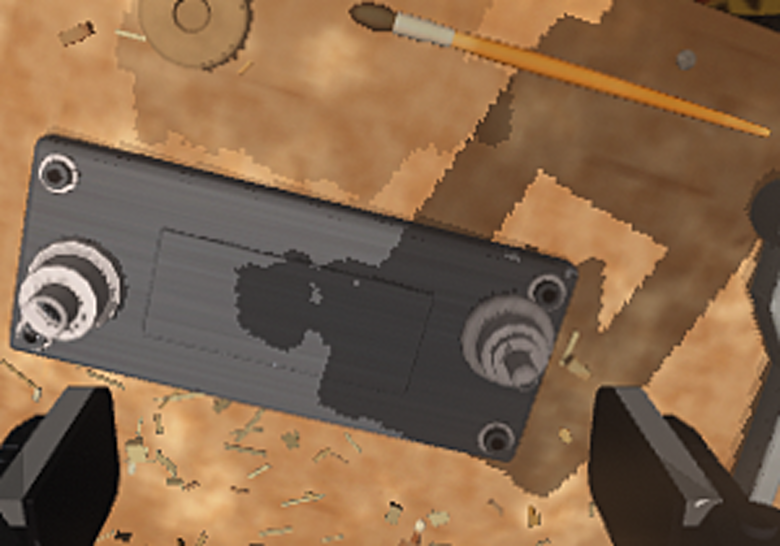

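```bash
python3 - <<'E'
from h import *
im,c,s=load("w12")
crop(im,115,170,185,240,8,"w12s");crop(im,290,190,350,270,8,"w12d")
E
```

```text
(no output)
```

View pics/w12s.png

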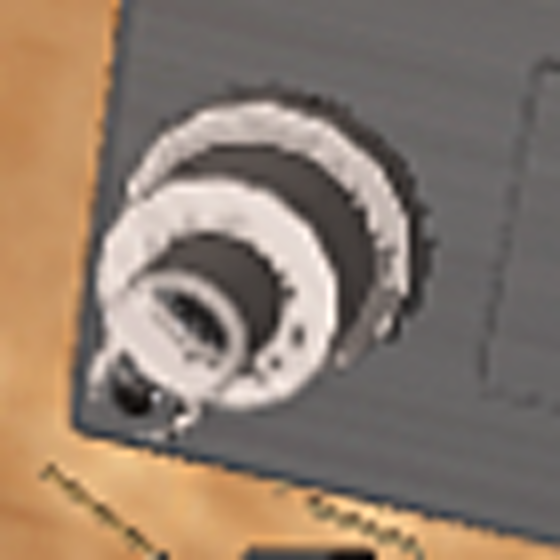

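View pics/w12d.png

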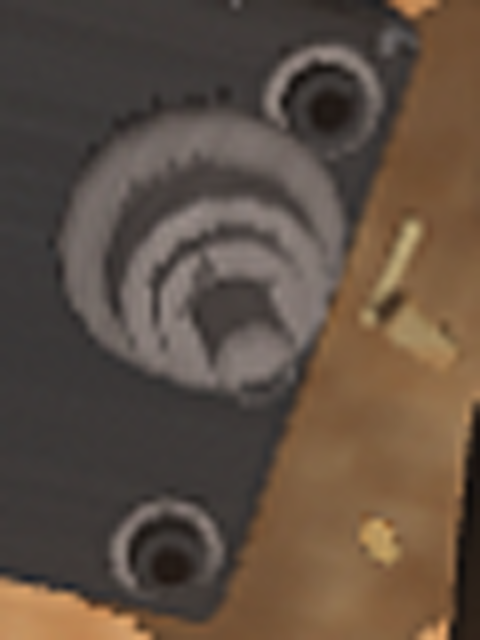

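```bash
python3 - <<'E'
from h import *
im,c,s=load("w12")
st=onz(c,[(137-.4,212.1-.4)],.056)[0];sh=onz(c,[(142.25-.4,206.75-.4)],.040)[0];d=onz(c,[(321.8-.4,234.8-.4)],.056)[0]
print(st,sh,d)
v=(d-st)[:2];ang=np.arctan2(v[1],v[0])-np.arctan2(20,172);print(np.hypot(*v),"jig ang",np.degrees(ang))
cs=onz(c,[(290+322/8,190+99/8),(290+167/8,190+552/8)],.021);w=cs[0]-cs[1];print(np.degrees(np.arctan2(w[1],w[0]))-90)
m=(d+st)[:2]/2; mj=np.array([.029,.010]);R2=np.array([[np.cos(ang),-np.sin(ang)],[np.sin(ang),np.cos(ang)]])
print("origin",m-R2@mj)
E
```

```text
[ 0.54627687 -0.14332372  0.056     ] [ 0.54729666 -0.14372171  0.04      ] [0.51707462 0.02670965 0.056     ]
0.17252280903182834 jig ang 93.11263463318076
-266.67174112020246
origin [ 0.54323566 -0.08672126]
```

Emit:
arm_command(plan=[{"dx":0.011,"dy":0.037,"dz":0,"wx":0,"wy":0,"wz":-0.03},{"dx":0.022,"dy":0.074,"dz":0,"wx":0,"wy":0,"wz":-0.06},{"dx":0.033,"dy":0.111,"dz":0,"wx":0,"wy":0,"wz":-0.09},{"dx":0.044,"dy":0.148,"dz":0,"wx":0,"wy":0,"wz":-0.12},{"dx":0.055,"dy":0.185,"dz":-0.01,"wx":0,"wy":0,"wz":-0.152}])

```text
t: 11.12
eef_pos: [0.5388, 0.1393, 0.1934]
orientation: [-0.075, 0.997, 0.0, 0.002]
wrist_force: [0.7, -0.7, 0.3]
gripper_width: 0.0855
```

Emit:
arm_command(plan=[{"dx":0.009,"dy":0.024,"dz":-0.02,"wx":0,"wy":0,"wz":0},{"dx":0.009,"dy":0.024,"dz":-0.05,"wx":0,"wy":0,"wz":0},{"dx":0.009,"dy":0.024,"dz":-0.08,"wx":0,"wy":0,"wz":0},{"dx":0.009,"dy":0.024,"dz":-0.1,"wx":0,"wy":0,"wz":0},{"dx":0.009,"dy":0.024,"dz":-0.1,"wx":0,"wy":0,"wz":0}])

```text
t: 11.53
eef_pos: [0.5422, 0.1608, 0.0854]
orientation: [-0.076, 0.997, -0.001, -0.005]
wrist_force: [-1.0, 0.6, -0.3]
gripper_width: 0.0853
```

```bash
python3 - <<'E'
from h import *
im,c,s=shot("wrist","w13"); print(s["t"],s["eef_pos"],s["orientation"],s["joints"])
E
```

```text
11.5333 [0.54224957 0.16077646 0.08541943] [-7.60610221e-02  9.97089121e-01 -5.09620520e-04 -5.26754092e-03] [ 1.93231431e-01  1.10298507e-01  1.96591628e+00  2.48319083e-04
  1.07595994e+00 -1.52995522e+00]
```

View pics/w13.png

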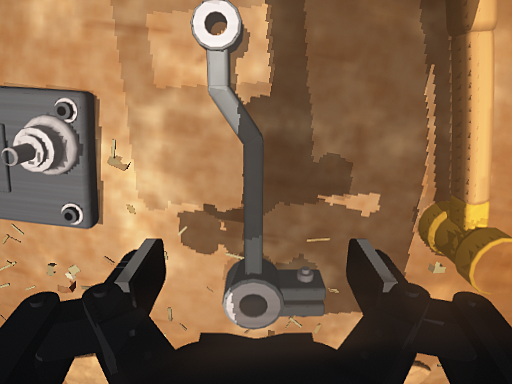

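```bash
python3 - <<'E'
from h import *
im,c,s=load("w13")
crop(im,180,0,340,340,2.2,"w13c")
E
```

```text
(no output)
```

View pics/w13c.png

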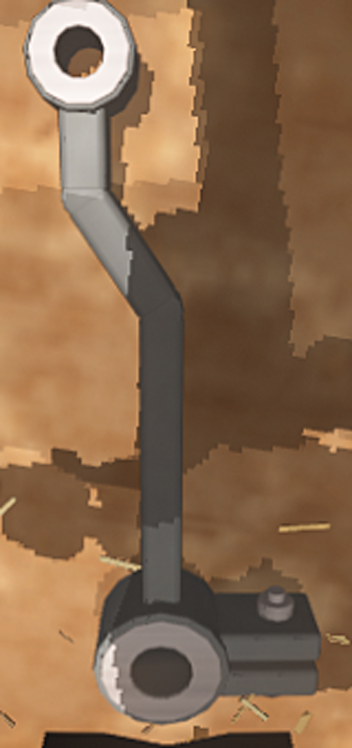

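```bash
python3 - <<'E'
from h import *
im,c,s=load("w13")
g=lambda x,y,z:onz(c,[(180+x/2.2-.3,y/2.2-.3)],z)[0]
h=g(162,669,.031);e=g(79.5,51,.027);m1=g(162,560,.024);m2=g(162,330,.024)
v=(e-h)[:2];ang=np.degrees(np.arctan2(v[1],v[0])-np.arctan2(20,172));print(h,e,np.hypot(*v),ang,m1,m2,np.degrees(np.arctan2(*(m2-m1)[1::-1])))
a=np.radians(ang);print("bal",h[:2]+.057*np.array([np.cos(a),np.sin(a)]))
d=(m2-m1)/np.hypot(*(m2-m1)[:2]); 
for x in(.540,.5465):print("arm line y at x",x,m1[1]+(x-m1[0])*d[1]/d[0])
Rm=R.from_quat(s["orientation"]).as_matrix();print(np.degrees(np.arctan2(Rm[1,1],Rm[0,1])),Rm[:,2])
E
```

```text
[0.60299503 0.1683751  0.031     ] [0.43658824 0.12300117 0.027     ] 0.17248192598581302 -171.3805168878178 [0.56990692 0.16333408 0.024     ] [0.50184446 0.15304154 0.024     ] -171.40077610656317
bal [0.54663882 0.15983242]
arm line y at x 0.54 0.15881149398857947
arm line y at x 0.5465 0.1597944365045328
98.72456466822489 [-0.01042689 -0.00181758 -0.99994399]
```

Emit:
arm_command(plan=[{"dx":0,"dy":0.002,"dz":-0.025,"wx":0,"wy":0,"wz":0},{"dx":0,"dy":0.002,"dz":-0.045,"wx":0,"wy":0,"wz":0},{"dx":0,"dy":0.002,"dz":-0.058,"wx":0,"wy":0,"wz":0},{"dx":0,"dy":0.002,"dz":-0.062,"wx":0,"wy":0,"wz":0},{"dx":0,"dy":0.002,"dz":-0.062,"wx":0,"wy":0,"wz":0}])

```text
t: 12.0
eef_pos: [0.5465, 0.1618, 0.0293]
orientation: [-0.075, 0.997, -0.0, -0.0]
wrist_force: [-0.2, -0.6, 0.2]
gripper_width: 0.0853
```

Emit:
arm_command(plan=[{"dx":0,"dy":0,"dz":-0.002,"wx":0,"wy":0,"wz":0},{"dx":0,"dy":0,"dz":-0.002,"wx":0,"wy":0,"wz":0}])

```text
t: 12.17
eef_pos: [0.5478, 0.1618, 0.0287]
orientation: [-0.075, 0.997, 0.0, 0.001]
wrist_force: [-0.3, -0.3, 0.4]
gripper_width: 0.0851
```

```bash
python3 - <<'E'
from h import *
s=state(); print(s["t"],s["eef_pos"],s["orientation"],s["wrist_force"])
E
```

```text
12.1667 [0.54779612 0.16180859 0.02869451] [-7.45673535e-02  9.97215174e-01  1.67335785e-04  1.25628940e-03] [-0.34398757 -0.27678943  0.36907996]
```

Emit:
arm_command(plan=[{"dx":-0.001,"dy":-0.002,"dz":-0.002,"wx":0,"wy":0,"wz":0},{"dx":-0.001,"dy":-0.002,"dz":-0.002,"wx":0,"wy":0,"wz":0}])

```text
t: 12.33
eef_pos: [0.546, 0.1593, 0.0259]
orientation: [-0.074, 0.997, 0.0, 0.0]
wrist_force: [0.2, -0.7, -0.1]
gripper_width: 0.0855
```

Emit:
arm_command(plan=[{"dx":0,"dy":0,"dz":0,"wx":0,"wy":0,"wz":0},{"dx":0,"dy":0,"dz":0,"wx":0,"wy":0,"wz":0},{"dx":0,"dy":0,"dz":0,"wx":0,"wy":0,"wz":0},{"dx":0,"dy":0,"dz":0,"wx":0,"wy":0,"wz":0},{"dx":0,"dy":0,"dz":0,"wx":0,"wy":0,"wz":0}], fingers=0, squeeze=90)

```text
t: 12.75
eef_pos: [0.5457, 0.1595, 0.0253]
orientation: [-0.075, 0.997, -0.0, 0.0]
wrist_force: [0.5, 0.2, -1.0]
gripper_width: 0.0255
```

Emit:
arm_command(plan=[{"dx":0,"dy":0,"dz":0,"wx":0,"wy":0,"wz":0},{"dx":0,"dy":0,"dz":0,"wx":0,"wy":0,"wz":0},{"dx":0,"dy":0,"dz":0,"wx":0,"wy":0,"wz":0},{"dx":0,"dy":0,"dz":0,"wx":0,"wy":0,"wz":0}])

```text
t: 13.08
eef_pos: [0.5458, 0.1596, 0.0255]
orientation: [-0.075, 0.997, 0.0, 0.0]
wrist_force: [-1.9, -0.4, 2.7]
gripper_width: 0.0104
```

Emit:
arm_command(plan=[{"dx":0,"dy":0,"dz":0.01,"wx":0,"wy":0,"wz":0},{"dx":0,"dy":0,"dz":0.03,"wx":0,"wy":0,"wz":0},{"dx":0,"dy":0,"dz":0.06,"wx":0,"wy":0,"wz":0},{"dx":0,"dy":0,"dz":0.09,"wx":0,"wy":0,"wz":0},{"dx":0,"dy":0,"dz":0.11,"wx":0,"wy":0,"wz":0}])

```text
t: 13.5
eef_pos: [0.5459, 0.1595, 0.1374]
orientation: [-0.075, 0.997, 0.0, 0.001]
wrist_force: [1.9, 0.3, -4.4]
gripper_width: 0.0102
```

```bash
python3 - <<'E'
from h import *
im,c,s=shot("wrist","w14"); print(s["t"],s["eef_pos"],s["orientation"],s["wrist_force"],s["wrist_torque"],s["gripper_width"])
E
```

```text
13.5 [0.54585718 0.15951789 0.13737462] [-7.45389780e-02  9.97217879e-01  2.17075432e-05  6.65476881e-04] [ 1.91571266  0.26174264 -4.44435299] [ 0.03921008 -0.09248957 -0.03126693] 0.010217583542914577
```

View pics/w14.png

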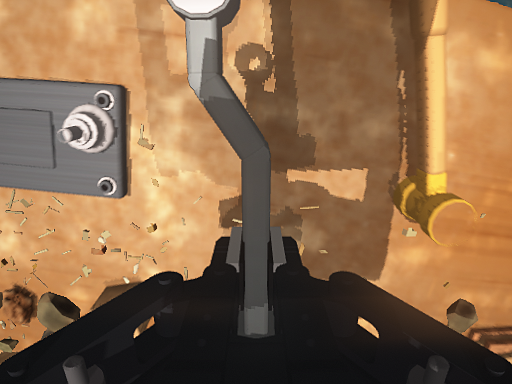

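Emit:
arm_command(plan=[{"dx":0,"dy":-0.01,"dz":0.005,"wx":0,"wy":0,"wz":-0.06},{"dx":0,"dy":-0.025,"dz":0.005,"wx":0,"wy":0,"wz":-0.16},{"dx":0,"dy":-0.04,"dz":0.005,"wx":0,"wy":0,"wz":-0.265},{"dx":0,"dy":-0.056,"dz":0.005,"wx":0,"wy":0,"wz":-0.37},{"dx":0,"dy":-0.072,"dz":0.005,"wx":0,"wy":0,"wz":-0.475}])

```text
t: 13.97
eef_pos: [0.5443, 0.0868, 0.1383]
orientation: [0.165, 0.986, -0.0, -0.001]
wrist_force: [-1.2, 0.4, -4.8]
gripper_width: 0.0097
```

Emit:
arm_command(plan=[{"dx":0,"dy":-0.016,"dz":0,"wx":0,"wy":0,"wz":-0.105},{"dx":0,"dy":-0.032,"dz":0,"wx":0,"wy":0,"wz":-0.21},{"dx":0,"dy":-0.048,"dz":0,"wx":0,"wy":0,"wz":-0.315},{"dx":0,"dy":-0.064,"dz":0,"wx":0,"wy":0,"wz":-0.42},{"dx":0,"dy":-0.08,"dz":0,"wx":0,"wy":0,"wz":-0.525}])

```text
t: 14.38
eef_pos: [0.5443, 0.0068, 0.1382]
orientation: [0.415, 0.91, -0.001, -0.001]
wrist_force: [-0.3, 0.1, -3.9]
gripper_width: 0.0096
```

Emit:
arm_command(plan=[{"dx":0,"dy":-0.016,"dz":0,"wx":0,"wy":0,"wz":-0.105},{"dx":0,"dy":-0.032,"dz":0,"wx":0,"wy":0,"wz":-0.21},{"dx":0,"dy":-0.048,"dz":0,"wx":0,"wy":0,"wz":-0.315},{"dx":0,"dy":-0.064,"dz":0,"wx":0,"wy":0,"wz":-0.42},{"dx":-0.001,"dy":-0.078,"dz":0,"wx":0,"wy":0,"wz":-0.525}])

```text
t: 14.8
eef_pos: [0.5435, -0.0712, 0.1383]
orientation: [0.637, 0.771, -0.001, -0.001]
wrist_force: [-0.2, -0.2, -4.6]
gripper_width: 0.0101
```

Emit:
arm_command(plan=[{"dx":-0.001,"dy":-0.011,"dz":0,"wx":0,"wy":0,"wz":-0.08},{"dx":-0.002,"dy":-0.015,"dz":0,"wx":0,"wy":0,"wz":-0.14},{"dx":-0.002,"dy":-0.015,"dz":0,"wx":0,"wy":0,"wz":-0.14},{"dx":-0.002,"dy":-0.015,"dz":0,"wx":0,"wy":0,"wz":-0.14}])

```text
t: 15.13
eef_pos: [0.5417, -0.0854, 0.1387]
orientation: [0.687, 0.727, -0.001, -0.001]
wrist_force: [0.3, 0.7, -4.6]
gripper_width: 0.0101
```

```bash
python3 - <<'E'
from h import *
im,c,s=shot("wrist","w15"); print(s["t"],s["eef_pos"],s["orientation"],s["wrist_force"],s["wrist_torque"],s["joints"])
Rm=R.from_quat(s["orientation"]).as_matrix();print(np.degrees(np.arctan2(Rm[1,1],Rm[0,1])),Rm[:,2])
im,c,s=shot("scene","s15");p=proj(c,[(.543,-.086,.1)])[0].astype(int);print(p); crop(im,p[0]-60,p[1]-45,p[0]+60,p[1]+40,6.5,"s15c")
im,c,s=shot("top","t15");crop(im,150,100,370,240,3.6,"t15c")
E
```

```text
15.1333 [ 0.54167317 -0.08536649  0.13872278] [ 6.87050823e-01  7.26608255e-01 -5.39067798e-04 -1.14860941e-03] [ 0.27883805  0.69460859 -4.58970038] [0.05157351 0.03143599 0.04032845] [-2.54290476e-01  2.29610093e-03  1.97869009e+00  1.77687317e-04
  1.16313886e+00 -3.10311128e-01]
3.2057616470089387 [-2.40991211e-03  7.94923861e-04 -9.99996780e-01]
[295 107]
```

View pics/w15.png

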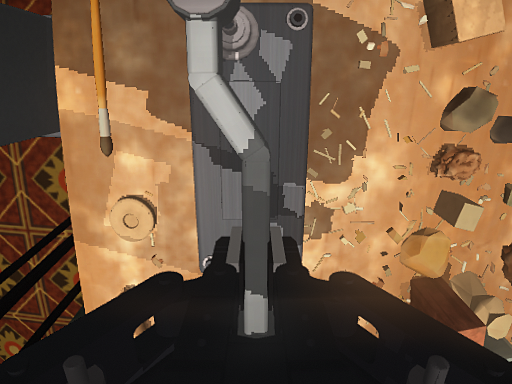

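View pics/s15c.png

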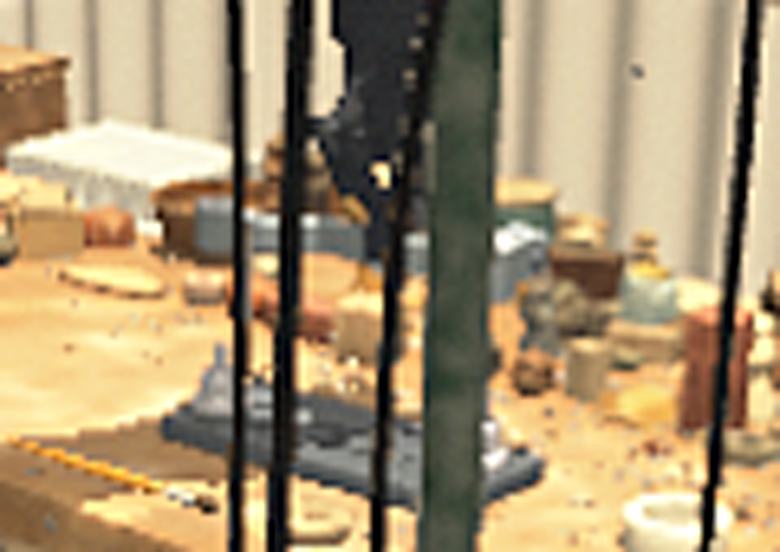

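View pics/t15c.png

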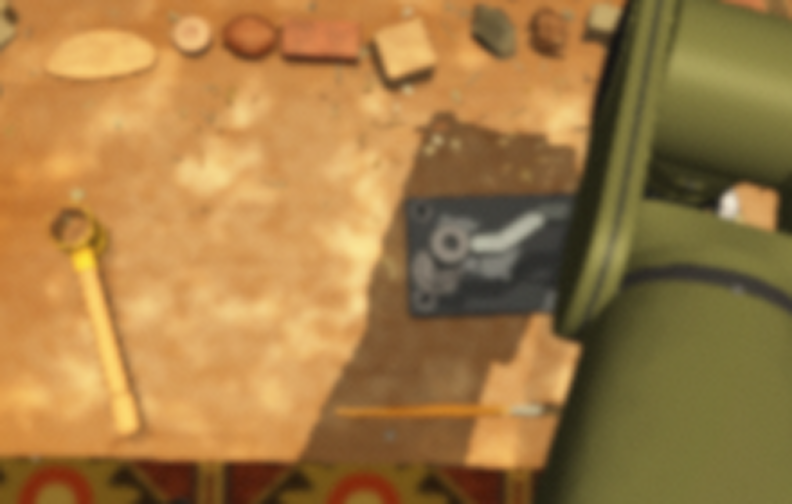

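Emit:
arm_command(plan=[{"dx":0.001,"dy":0,"dz":-0.01,"wx":0,"wy":0,"wz":0},{"dx":0.001,"dy":0,"dz":-0.02,"wx":0,"wy":0,"wz":0},{"dx":0.001,"dy":0,"dz":-0.03,"wx":0,"wy":0,"wz":0},{"dx":0.001,"dy":0,"dz":-0.036,"wx":0,"wy":0,"wz":0},{"dx":0.001,"dy":0,"dz":-0.036,"wx":0,"wy":0,"wz":0}])

```text
t: 15.7
eef_pos: [0.5419, -0.0849, 0.1012]
orientation: [0.687, 0.726, -0.001, -0.002]
wrist_force: [-0.8, -0.1, -3.9]
gripper_width: 0.01
```

Emit:
arm_command(plan=[{"dx":0,"dy":0,"dz":0,"wx":0,"wy":0,"wz":0},{"dx":0,"dy":0,"dz":0,"wx":0,"wy":0,"wz":0},{"dx":0,"dy":0,"dz":0,"wx":0,"wy":0,"wz":0}])

```text
t: 15.95
eef_pos: [0.5442, -0.0856, 0.1049]
orientation: [0.687, 0.726, 0.0, 0.001]
wrist_force: [0.9, -0.7, -4.9]
gripper_width: 0.0098
```

```bash
python3 - <<'E'
from h import *
im,c,s=shot("wrist","w16"); print(s["t"],s["eef_pos"],s["orientation"],s["wrist_force"],s["wrist_torque"])
Rm=R.from_quat(s["orientation"]).as_matrix();yw=np.arctan2(Rm[1,1],Rm[0,1]);print(np.degrees(yw),Rm[:,2])
a=yw+np.radians(-171.4-98.6); b=s["eef_pos"]+[0.0002,-.0008,-.0255]
print("lever yaw",np.degrees(a)%360,b)
def L(x,y,z): return np.array([b[0]+x*np.cos(a)-y*np.sin(a),b[1]+x*np.sin(a)+y*np.cos(a),b[2]+z])
print("big",L(-.057,0,0),"small",L(.115,.02,0))
t=np.linspace(0,2*np.pi,60)
def draw(im,c,k,o):
    for r,z,col in((.014,.027,(0,0,255)),(.006,.027,(0,0,255)),(.014,0,(255,0,0))):
        q=(proj(c,[L(.115+r*np.cos(u),.02+r*np.sin(u),z) for u in t])-o+.5)*k; cv2.polylines(im,[q.astype(np.int32)],True,col,1)
    for y in(-.006,.006):
        q=(proj(c,[L(x,y,.024) for x in(.012,.05)])-o+.5)*k; cv2.polylines(im,[q.astype(np.int32)],False,(0,255,0),1)
k=1.5; w=cv2.resize(im,None,fx=k,fy=k,interpolation=cv2.INTER_CUBIC); draw(w,c,k,np.zeros(2)); cv2.imwrite("pics/w16o.png",w)
im,c,s=shot("scene","s16");p=proj(c,[L(.09,.02,0)])[0].astype(int);o=p-[30,25];k=13
w=cv2.resize(im[o[1]:o[1]+45,o[0]:o[0]+60],None,fx=k,fy=k,interpolation=cv2.INTER_CUBIC);cv2.imwrite("pics/s16n.png",w); draw(w,c,k,o);cv2.imwrite("pics/s16o.png",w)
im,c,s=shot("top","t16");p=proj(c,[L(.115,.02,.027)])[0].astype(int);o=p-[30,25];k=13
w=cv2.resize(im[o[1]:o[1]+45,o[0]:o[0]+60],None,fx=k,fy=k,interpolation=cv2.INTER_CUBIC); draw(w,c,k,o);cv2.imwrite("pics/t16o.png",w)
E
```

```text
15.95 [ 0.54422107 -0.08563973  0.10492995] [6.87408209e-01 7.26270962e-01 3.26047109e-04 5.80725977e-04] [ 0.89094523 -0.65183227 -4.89981166] [0.02557521 0.00117984 0.04788949]
3.149400900040344 [ 1.29178375e-03 -3.24794512e-04 -9.99999113e-01]
lever yaw 93.14940090004035 [ 0.54442107 -0.08643973  0.07942995]
big [ 0.54755264 -0.14335364  0.07942995] small [0.51813321 0.02728779 0.07942995]
```

View pics/w16o.png

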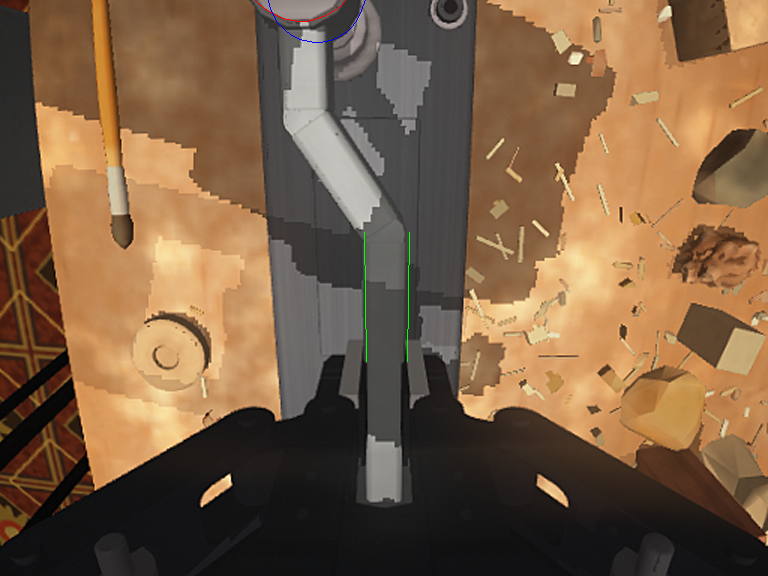

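View pics/s16o.png

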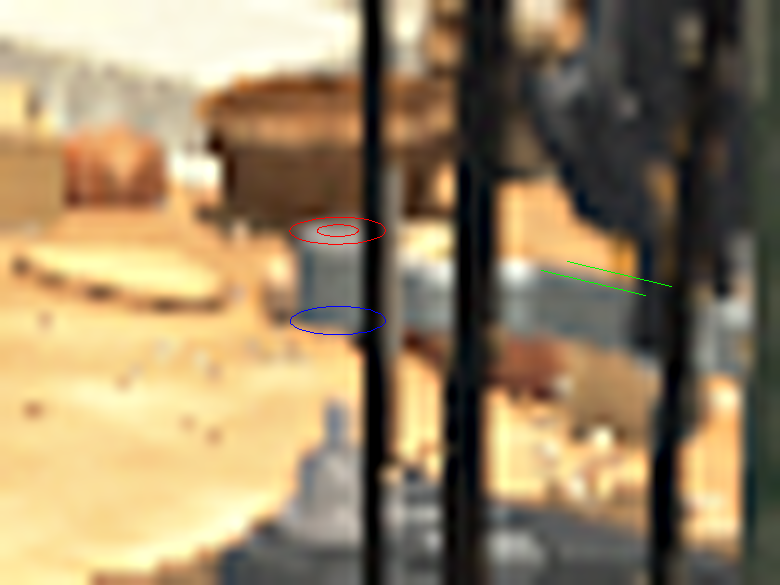

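View pics/t16o.png

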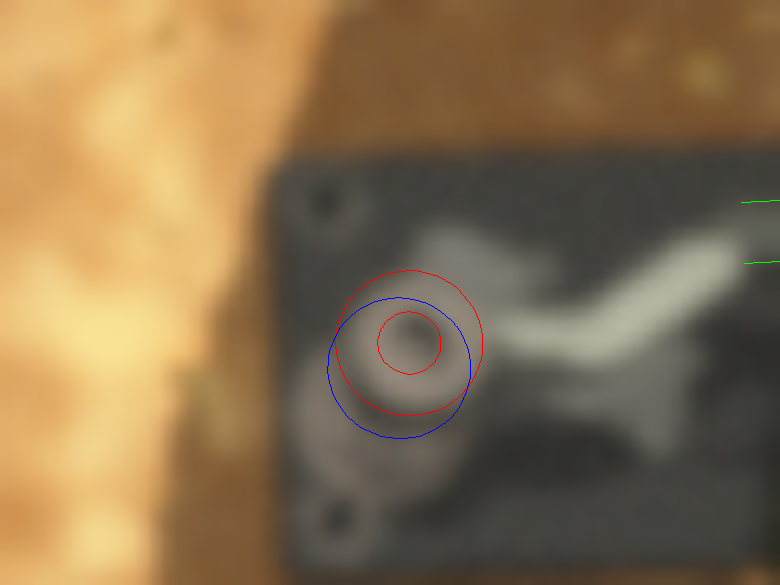

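View pics/s16n.png

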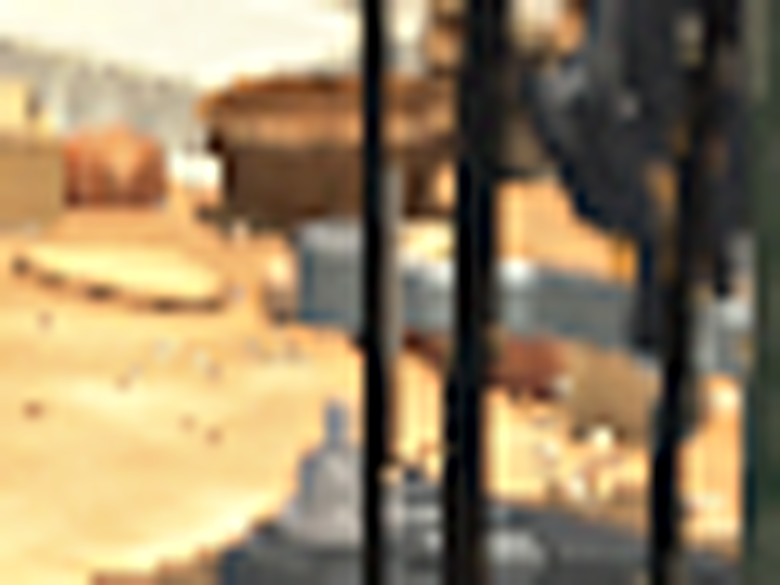

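```bash
python3 - <<'E'
from h import *
for f in("w14","w16"):
    im,c,s=load(f)
    Rm=R.from_quat(s["orientation"]).as_matrix();yw=np.arctan2(Rm[1,1],Rm[0,1])
    a=yw+np.radians(-171.4-98.6); b=s["eef_pos"]+(np.array([0.0002,-.0008,-.0255]) if f=="w16" else np.array([.0008,.0002,-.0255]))
    def L(x,y,z): return np.array([b[0]+x*np.cos(a)-y*np.sin(a),b[1]+x*np.sin(a)+y*np.cos(a),b[2]+z])
    t=np.linspace(0,2*np.pi,90);k=5
    w=cv2.resize(im[0:100,150:300],None,fx=k,fy=k,interpolation=cv2.INTER_CUBIC); n=w.copy()
    for r,z,col in((.014,.027,(0,0,255)),(.014,0,(255,0,0))):
        q=(proj(c,[L(.115+r*np.cos(u),.02+r*np.sin(u),z) for u in t])-[150,0]+.5)*k; cv2.polylines(w,[q.astype(np.int32)],True,col,1)
    q=(proj(c,[L(x,y,.024) for x,y in((.02,.006),(.051,.006))])-[150,0]+.5)*k; cv2.polylines(w,[q.astype(np.int32)],False,(0,255,0),1)
    q=(proj(c,[L(x,y,.024) for x,y in((.02,-.006),(.051,-.006))])-[150,0]+.5)*k; cv2.polylines(w,[q.astype(np.int32)],False,(0,255,0),1)
    cv2.imwrite(f"pics/{f}e.png",w)
E
```

```text
(no output)
```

View pics/w14e.png

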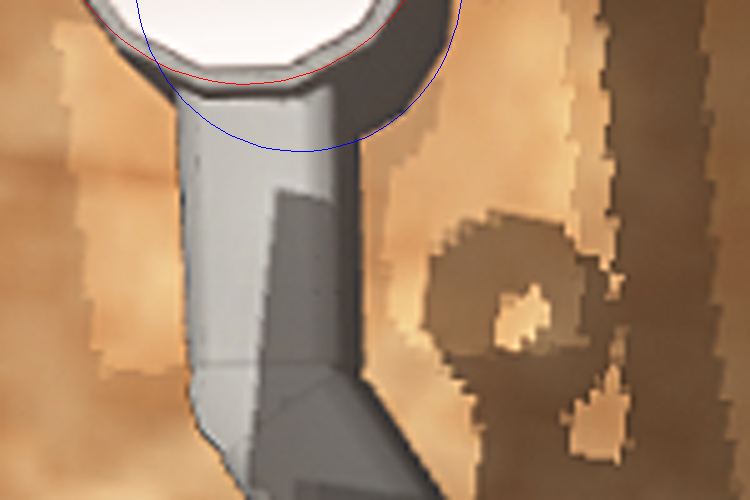

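View pics/w16e.png

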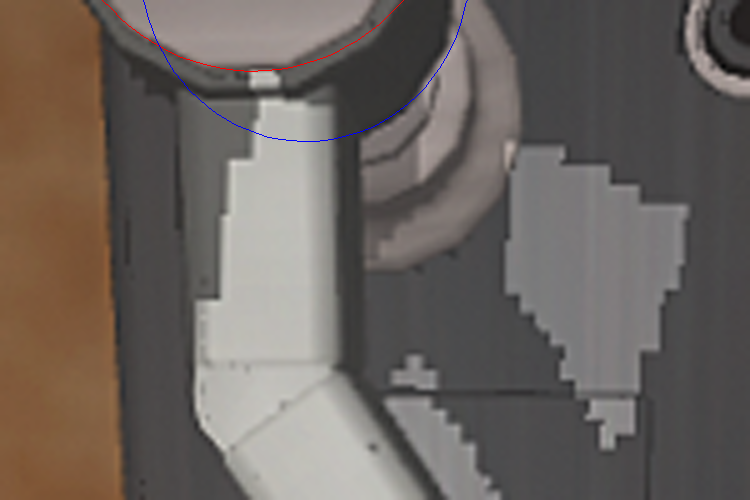

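```bash
python3 - <<'E'
from h import *
im,c,s=load("t16")
p=(249,150)
b=np.array([.5444,-.0864,.0794]);a=np.radians(93.15)
e=np.array([b[0]+.115*np.cos(a)-.02*np.sin(a),b[1]+.115*np.sin(a)+.02*np.cos(a),b[2]+.027]);q=proj(c,[e])[0];print(e,q)
o=q.astype(int)-[14,14]
w=cv2.resize(im[o[1]:o[1]+28,o[0]:o[0]+28],None,fx=20,fy=20,interpolation=cv2.INTER_CUBIC);cv2.imwrite("pics/t16e.png",cv2.convertScaleAbs(w,alpha=1.6));print(o)
E
```

```text
[0.51811095 0.02732724 0.1064    ] [272.97326638 168.89140372]
[258 154]
```

View pics/t16e.png

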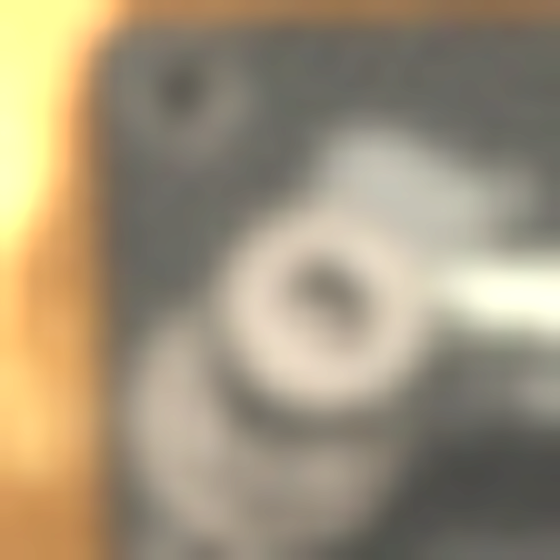

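```bash
python3 - <<'E'
from h import *
S=[];W=[];T=[]
for i in range(10):
    a,c1,s=shot("scene","tmp");W.append(a.astype(float));S.append(np.r_[s["eef_pos"],s["orientation"]])
    a,c2,s=shot("top","tmp");T.append(a.astype(float));S.append(np.r_[s["eef_pos"],s["orientation"]])
S=np.array(S);print(np.round(S[:,:3],4));print(S.mean(0),S.std(0))
w=np.mean(W,0);t=np.mean(T,0);np.save("pics/avg.npy",np.array([w,t]))
cv2.imwrite("pics/avs.png",np.clip(cv2.resize(w[90:150,230:330],None,fx=8,fy=8,interpolation=cv2.INTER_LANCZOS4),0,255))
cv2.imwrite("pics/avt.png",np.clip(1.5*cv2.resize(t[145:200,250:330],None,fx=10,fy=10,interpolation=cv2.INTER_LANCZOS4),0,255))
E
```

```text
[[ 0.5441 -0.0856  0.1049]
 [ 0.544  -0.0856  0.1048]
 [ 0.5439 -0.0856  0.1047]
 [ 0.5439 -0.0855  0.1046]
 [ 0.5438 -0.0855  0.1045]
 [ 0.5437 -0.0855  0.1044]
 [ 0.5437 -0.0855  0.1043]
 [ 0.5437 -0.0855  0.1043]
 [ 0.5437 -0.0855  0.1042]
 [ 0.5437 -0.0855  0.1043]
 [ 0.5437 -0.0855  0.1042]
 [ 0.5437 -0.0855  0.1042]
 [ 0.5437 -0.0855  0.1042]
 [ 0.5437 -0.0855  0.1042]
 [ 0.5437 -0.0855  0.1042]
 [ 0.5437 -0.0855  0.1042]
 [ 0.5437 -0.0855  0.1042]
 [ 0.5437 -0.0855  0.1042]
 [ 0.5437 -0.0855  0.1042]
 [ 0.5437 -0.0855  0.1042]]
[ 5.43747400e-01 -8.54968706e-02  1.04360663e-01  6.87400136e-01
  7.26278880e-01  4.95797138e-05  8.46674524e-05] [1.19544153e-04 4.10287997e-05 1.99224843e-04 1.11893045e-05
 1.06311410e-05 8.69349519e-05 1.55650556e-04][ WARN:0@13.716] global loadsave.cpp:1063 imwrite_ Unsupported depth image for selected encoder is fallbacked to CV_8U.
```

View pics/avs.png

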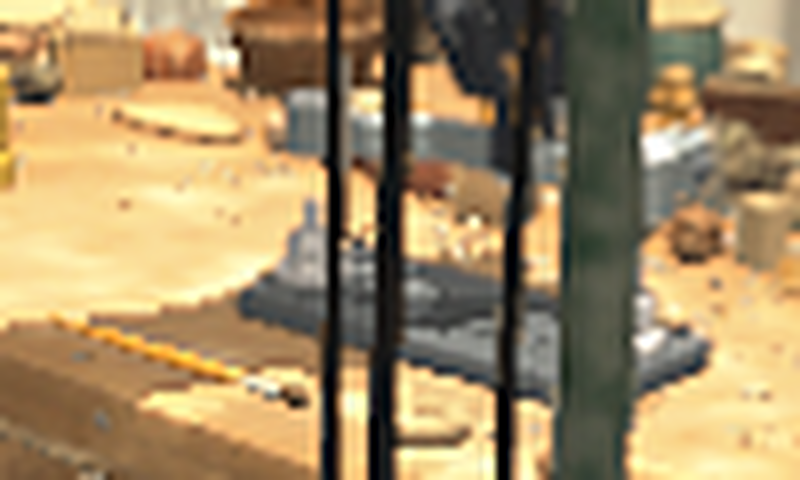

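View pics/avt.png

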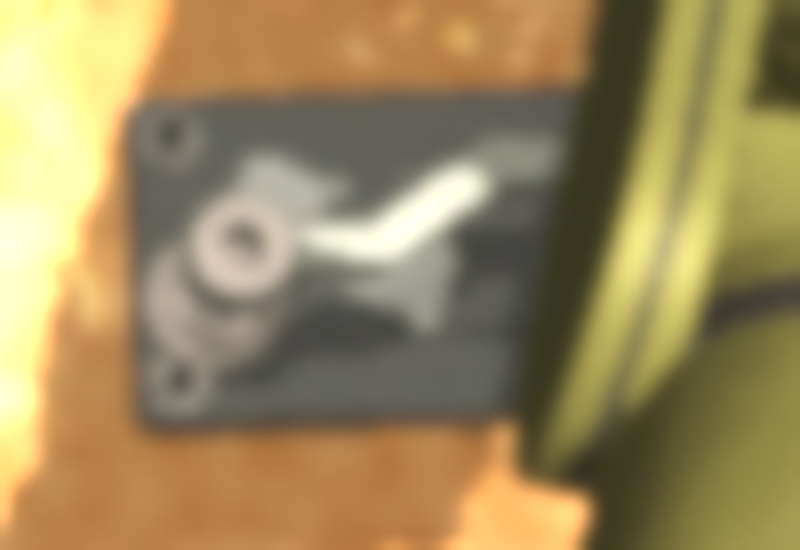

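```bash
python3 - <<'E'
from h import *
im,c,s=load("w12")
cs=onz(c,[(290+322/8-.4,190+99/8-.4),(290+167/8-.4,190+552/8-.4)],.021);print("wrist screws",cs)
ct=load("t16")[1]
g=lambda x,y,z:onz(ct,[(250+x/10-.45,145+y/10-.45)],z)[0]
print("top screws",g(184,380,.021),g(174,133,.021))
print("eye",g(243,245,.1042-.0255+.027))
# original top view
im=load("t3")[0]
t0=cv2.imread("pics/top0.png"); cv2.imwrite("pics/t0s.png",cv2.resize(t0[145:200,255:345],None,fx=8.8,fy=8.8,interpolation=cv2.INTER_LANCZOS4))
E
```

```text
wrist screws [[0.49426271 0.03475671 0.021     ]
 [0.56164685 0.03863949 0.021     ]]
top screws [0.49627283 0.03434196 0.021     ] [0.56426002 0.03817632 0.021     ]
eye [0.51789585 0.02510088 0.1057    ]
```

View pics/t0s.png

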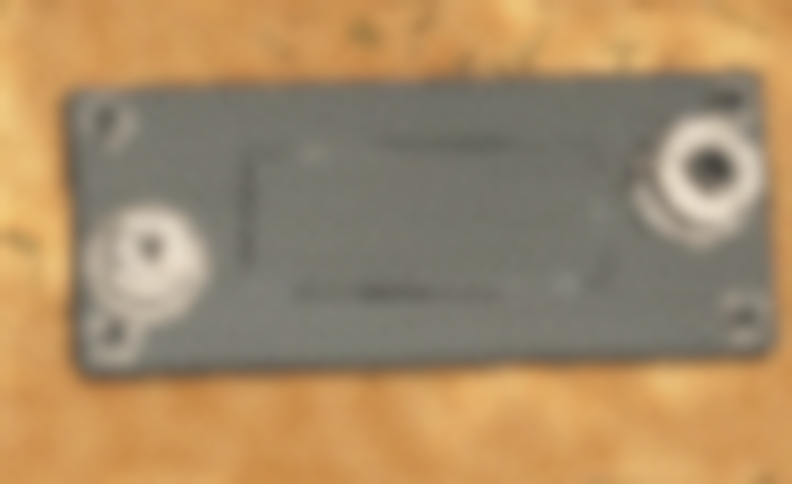

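```bash
python3 - <<'E'
from h import *
im,c,s=load("w15"); crop(im,260,0,340,60,8,"w15a");crop(im,180,230,240,290,8,"w15b")
im,c,s=load("w12"); crop(im,120,130,180,190,8,"w12b");crop(im,290,190,350,250,8,"w12a");crop(im,115,200,175,240,8,"w12e")
E
python3 -c "
import cv2,numpy as np
a=[cv2.imread('pics/'+f+'.png')[:480,:480] for f in ('w15a','w15b','w12a','w12b')]
cv2.imwrite('pics/q.png',cv2.resize(np.vstack([np.hstack(a[:2]),np.hstack(a[2:])]),(600,600)))"
```

```text
(no output)
```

View pics/q.png

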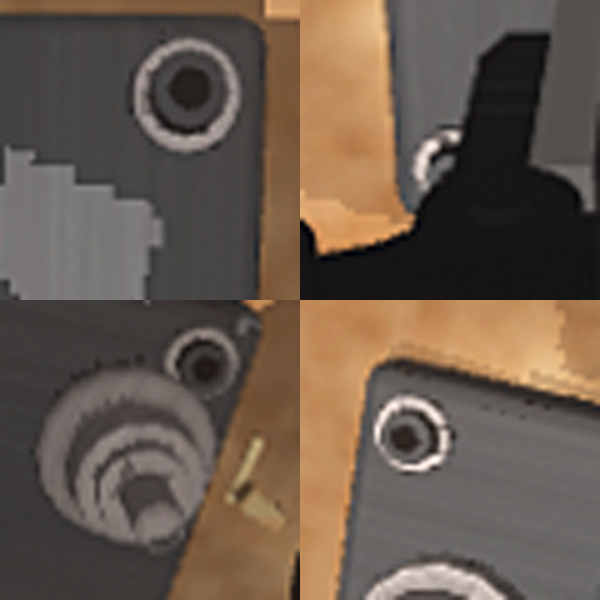

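```bash
python3 - <<'E'
from h import *
c5=load("w15")[1];c2=load("w12")[1]; s5=load("w15")[2]
A5=onz(c5,[(297.4-.4,19-.4),(212-.4,265-.4)],.021)
A2=onz(c2,[(290+167/8-.4,190+552/8-.4),(142.6-.4,156.6-.4)],.021)
print(A5,A2,A5-A2)
E
```

```text
[[ 0.56285023  0.03877155  0.021     ]
 [ 0.50662173 -0.15890166  0.021     ]] [[ 0.56164685  0.03863949  0.021     ]
 [ 0.50431202 -0.15862444  0.021     ]] [[ 1.20337522e-03  1.32066395e-04 -2.77555756e-17]
 [ 2.30970563e-03 -2.77219620e-04 -2.77555756e-17]]
```

```bash
python3 - <<'E'
from h import *
im,c,s=shot("wrist","w17");print(s["t"],s["eef_pos"],s["orientation"])
crop(im,220,120,290,200,8,"w17k")
im=load("w13")[0];crop(im,220,100,290,180,8,"w13k")
a=[cv2.imread('pics/'+f+'.png')[:640,:560] for f in ('w13k','w17k')]
cv2.imwrite('pics/q2.png',cv2.resize(np.hstack(a),(784,448)))
im=load("w17")[0];crop(im,150,0,330,60,4.4,"w17a")
E
```

```text
17.1 [ 0.54368933 -0.08548935  0.10425712] [ 6.87395539e-01  7.26283260e-01 -6.05439638e-06  5.13524888e-06]
```

View pics/q2.png

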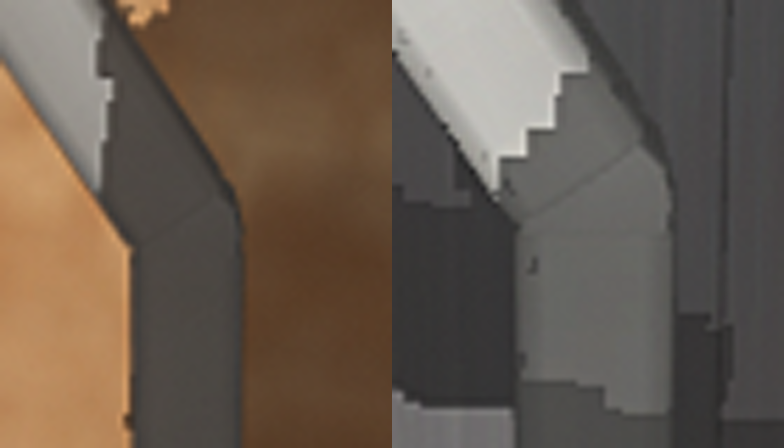

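View pics/w17a.png

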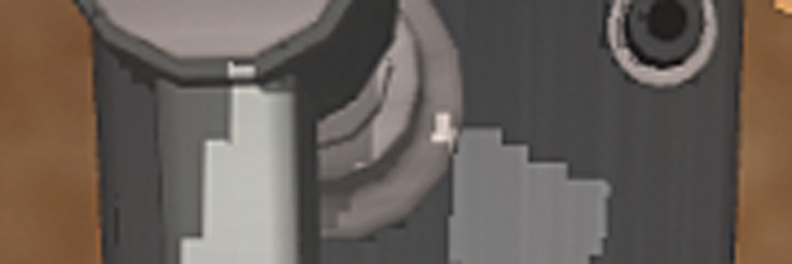

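```bash
python3 - <<'E'
from h import *
c13=load("w13")[1];c17=load("w17")[1]
k13=onz(c13,[(251.4-.4,139.3-.4)],.024)[0]
h=np.array([0.60299503,0.1683751]);a13=np.radians(-171.39)
d=k13[:2]-h; print("kink in lever, from bore:",d@[np.cos(a13),np.sin(a13)],d@[-np.sin(a13),np.cos(a13)])
kl=np.array([d@[np.cos(a13),np.sin(a13)]-.057,d@[-np.sin(a13),np.cos(a13)]])
a=np.radians(93.14)
for z in (.1012,.1027,.1042):
    k17=onz(c17,[(253.75-.4,152.7-.4)],z)[0]
    org=k17[:2]-np.array([np.cos(a)*kl[0]-np.sin(a)*kl[1],np.sin(a)*kl[0]+np.cos(a)*kl[1]]);print(z,k17,"lever origin",org)
print("screw",onz(c17,[(300.1,6.6)],.021))
E
```

```text
kink in lever, from bore: 0.10868557911902084 0.001381941408350929
0.1012 [ 0.53940775 -0.03599856  0.1012    ] lever origin [ 0.54361874 -0.08753085]
0.1027 [ 0.53940254 -0.03570261  0.1027    ] lever origin [ 0.54361353 -0.08723489]
0.1042 [ 0.53939733 -0.03540666  0.1042    ] lever origin [ 0.54360832 -0.08693894]
screw [[0.56277651 0.03823798 0.021     ]]
```

Emit:
arm_command(plan=[{"dx":0.0003,"dy":0.0003,"dz":-0.002,"wx":0,"wy":0,"wz":0},{"dx":0.0006,"dy":0.0006,"dz":-0.004,"wx":0,"wy":0,"wz":0},{"dx":0.001,"dy":0.001,"dz":-0.006,"wx":0,"wy":0,"wz":0.001},{"dx":0.001,"dy":0.001,"dz":-0.0075,"wx":0,"wy":0,"wz":0.001},{"dx":0.001,"dy":0.001,"dz":-0.0075,"wx":0,"wy":0,"wz":0.001}])

```text
t: 17.57
eef_pos: [0.5443, -0.0843, 0.0961]
orientation: [0.687, 0.727, -0.0, -0.0]
wrist_force: [-0.5, -0.6, -5.3]
gripper_width: 0.01
```

Emit:
arm_command(plan=[{"dx":0,"dy":0,"dz":0,"wx":0,"wy":0,"wz":0},{"dx":0,"dy":0,"dz":0,"wx":0,"wy":0,"wz":0},{"dx":0,"dy":0,"dz":0,"wx":0,"wy":0,"wz":0},{"dx":0,"dy":0,"dz":0,"wx":0,"wy":0,"wz":0},{"dx":0,"dy":0,"dz":0,"wx":0,"wy":0,"wz":0}])

```text
t: 17.98
eef_pos: [0.5448, -0.0845, 0.0969]
orientation: [0.687, 0.727, 0.0, 0.0]
wrist_force: [-0.7, -0.4, -5.2]
gripper_width: 0.0099
```

Emit:
arm_command(plan=[{"dx":0,"dy":0,"dz":0,"wx":0,"wy":0,"wz":0},{"dx":0,"dy":0,"dz":0,"wx":0,"wy":0,"wz":0},{"dx":0,"dy":0,"dz":0,"wx":0,"wy":0,"wz":0},{"dx":0,"dy":0,"dz":0,"wx":0,"wy":0,"wz":0},{"dx":0,"dy":0,"dz":0,"wx":0,"wy":0,"wz":0}])

```text
t: 18.4
eef_pos: [0.5447, -0.0845, 0.0967]
orientation: [0.687, 0.727, -0.0, -0.0]
wrist_force: [0.8, 0.0, -4.1]
gripper_width: 0.0096
```

```bash
python3 - <<'E'
from h import *
im,c,s=shot("wrist","w18");print(s["t"],s["eef_pos"],s["orientation"],s["joint_vel"],s["wrist_torque"])
im,c,s=shot("scene","s18");cv2.imwrite("pics/s18c.png",cv2.resize(im[90:150,230:330],None,fx=8,fy=8,interpolation=cv2.INTER_LANCZOS4))
for z in(.067,.071,.075): print(z,(proj(c,[(.5171,.0275,z)])[0]-[230,90])*8)
print("dowel top proj",(proj(c,[(.5171,.0275,.056)])[0]-[230,90])*8)
im,c,s=shot("top","t18");cv2.imwrite("pics/t18c.png",cv2.resize(im[60:240,110:370],None,fx=3,fy=3,interpolation=cv2.INTER_LANCZOS4))
print(state()["eef_pos"])
E
```

```text
18.4 [ 0.54466918 -0.0844677   0.09673601] [ 6.87041975e-01  7.26617729e-01 -6.08674877e-06 -1.98208910e-05] [ 9.63732431e-06  4.00307593e-04  9.43298603e-04 -2.38640102e-04
  4.00055527e-04  2.74786040e-04] [-0.03216091  0.03262794 -0.00043249]
0.067 [306.37056955 170.84358359]
0.071 [306.34005038 162.75127146]
0.075 [306.30939271 154.64062553]
dowel top proj [306.45378867 193.00326172]
[ 0.54468998 -0.08447473  0.09672265]
```

View pics/s18c.png

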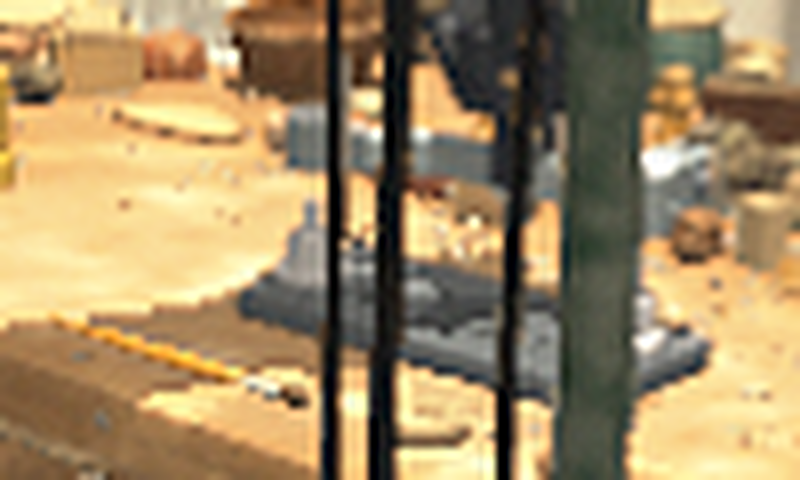

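View pics/w18.png

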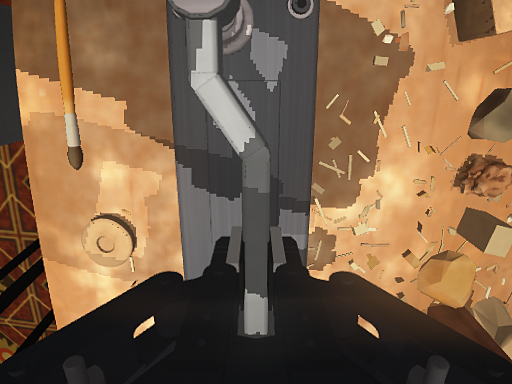

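View pics/t18c.png

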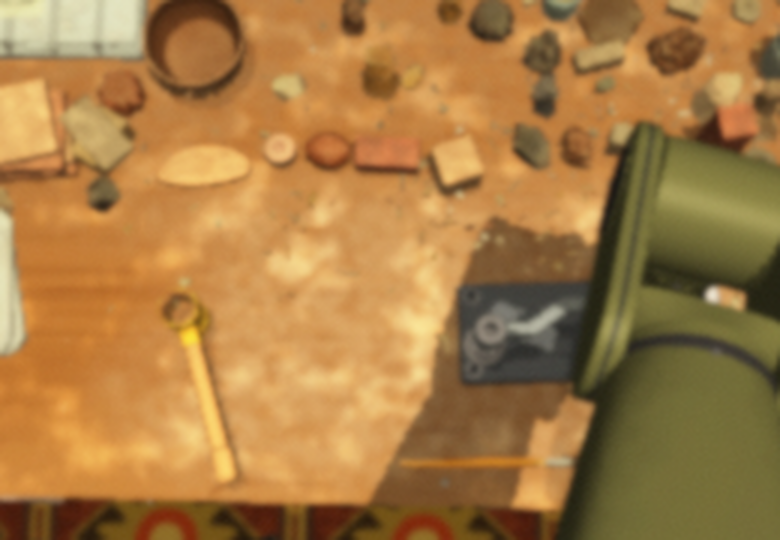

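```bash
python3 - <<'E'
from rig import robot,state
print(robot.sign_off()); print(state()["t"])
E
```

```text
the job is handed in; nothing more can be done
None
the job is handed in; nothing more can be done
```

The dowel is home, the mallet is back on the bench, and the lever is held over the jig at its balance point. I handed the job in at about 18.5 s.

**Dowel:** I gave it five taps at about 0.2 m/s. The last two no longer moved it. A wrist view afterwards put its top 56 mm above the bench with the collar on the bush, to within about 1 mm.

**Mallet:** It stands back where it started, well clear of the jig.

**Lever:** The arm is still, and the jaws hold the lever at its balance point. By my estimate:
- **Height:** The underside is about 71 mm up, so about 15 mm clear above the pins.
- **Angle:** It is level to about half a degree, and the bores point within about 0.1° of the jig's line.

**Position over the pins:** My last wrist-camera measurements put the lever within about 1 mm.
- **Disagreement:** Rougher checks from the top and scene cameras differed from this by 1 to 2 mm, which is about the calibration error.
- **Not seen:** I could not see the big bore over the stud directly at the end, because the arm and the pole hid it. That alignment is worked out from the rest of the lever.

I saw no other item disturbed in the final pictures, though the arm hid part of the bench at the right.

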